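# Pack gold flasks into a slide-top display case

## Robot

A 6-joint arm with a two-finger parallel gripper is mounted at the origin on the work surface. World frame = base frame: x ahead of the robot, y to its left, z up, the work surface at z = 0. Lengths are in mm, angles in rad, forces in N, time in s.
With the tool pointing down it reaches from about 275 to 1000 mm from the base axis. Payload 8.4 kg.
Tool frame: the origin (TCP) lies between the finger pads; the fingertips stand 8 mm ahead of it and the grasp point (between the pads) lies 11 mm behind it (tcp_to_tips is the distance from the TCP to the fingertips, in mm); z points along the fingers, y is the line along which they close (so a half turn about z gives the same grasp; the last joint's range is limited). The gripper opens to 85 mm and grips with 20 to 120 N. Pads are 22 mm wide; open, the fingers measure 114 mm over their backs; the gripper's body (76 mm by 85 mm) begins 54 mm behind the grasp point. The pads swing forward as they close: fully open they stand 13 mm farther back than shut.
Start: joints at [1.23, 0.353, 1.633, -0, 1.155, -0.002], TCP at [207.721, 589.474, 239.281] pointing down, gripper open.
Joint ranges: [-2.63, 2.63], [-0.92, 2.1], [0.06, 2.66], [-1.3, 4.44], [0, 2.69], [-3.02, 3.02]. Speed limits (rad/s): [2.22, 2.22, 2.79, 3.14, 3.14, 3.14].

## Interface

Orientations are given as [roll, pitch, yaw] about the fixed x, y, z axes, in that order (R = Rz(yaw) Ry(pitch) Rx(roll)).
In Python, from rig import * gives the robot as it stands.
- The arm moves only by the tool step_arm, never from a script. Its argument "motion" is a list of rows, each an object with "claw": the finger opening in mm, from 0 to 85.4; "delta_pos": the shift along the tool's x, y, z in mm, a list of three; "turn": the turn about the tool's z in rad. In form: [{"claw": claw, "delta_pos": [dx, dy, dz], "turn": turn}, ...]. A call has 1 to 8 rows; each row shifts and turns the commanded pose from where the row before left it, along the tool's axes as they then stand; what a row does not reach is not made up. A row lasts 1/12 s, in which the tool goes at most 41.7 mm and 7.16 degrees, less where a joint would pass 70% of its speed; a pose out of reach is approached as far as the arm can. A call is refused whole if a number of a shift passes 41.7 or a number of a turn 0.125, either way. A call with a gripper value outside its range is refused whole. The fingers move at their own pace and stop on an object; "force" is the grip in N (left out, the last holds). Time passes only in rows, so rows that do not move let the fingers close. It gives the time, the measured TCP pose, the force, the opening and the grip force at its end, in the units of the state.
- sense(): the state, without advancing time (a new reading comes with each control period).
- grab_frame(name): name is "scene" or "top" or "wrist"; returns a dict with "img" (384x512x3 uint8, red, green, blue), "vertical_fov" (degrees; the focal length in pixels is half the picture's height over the tangent of half this angle, whatever the lens; pixels are square), "cx", "cy" (the principal point, pixels), "R" (3x3) and "t" (3): a world point X has camera coordinates R X + t. Camera axes: x right, y down, z forward; pixel columns grow to the right and rows downward; lengths in mm; the calibration is good to about 2 mm. A picture is of the moment at which its call begins. There is no depth.
- sign_off(): hands the job in; it is judged then, once.
The state is a dict: "clock": time; "qpos": joint angles; "qvel": joint speeds; "joint_efforts": joint torques, N m; "eef_pos": TCP position; "tcp_rot": TCP orientation; "contact_force": force on the tool from outside, world axes, zero at the start; "wrist_torque": the same for the moment, N m; "opening": opening from 0.0 (shut) to 1.0 (fully open); "grasp_force": force on a finger pad.
Only numpy, scipy, OpenCV 4.12 (cv2) and the standard library are available. Lean on these libraries where they do the work, as an engineer would, in place of code of your own. Each camera call takes 0.05 s, during which the arm holds its last target. There are 200 camera calls.

## Task

Pack the display case: slide its clear lid fully open, lift each gold round-bottomed flask from the leaning racks and stand it upright in a ring cup of its own inside the case, and stand the little white canister upright on the blue ledge inside the case. Then slide the lid back over its small ridge until it is fully home. Set the glass flasks down rather than letting them drop, and leave everything else on the bench where it is.

Things in the scene. Friction and masses are not known exactly. Their poses are not given: they have to be found in the camera images.
- case: Fixed wooden case. Origin on the bench under the middle of its cup compartment, z up. Compartment: x +-102, y +-71 mm inside, floor 6 mm and rail tops 100 mm above the bench, walls 8 mm. Four white ring cups on its floor (x from -84 to 22 mm); a blue ledge along its +x side. Beyond the +y wall it goes on 158 mm as a closed deck (lower than the rails), over which the open lid slides
- cup0 (a point): Ring cup 0 of the case: where the centre of a seated flask's ball comes to lie (32 mm above the bench, 16 mm above the cup's rim). The ring is 10 mm high, 40 mm outside, 30 mm inside diameter; the cups lie 66 mm apart in a 2 by 2 square
- cup1 (a point): Ring cup 1 of the case: where the centre of a seated flask's ball comes to lie (32 mm above the bench, 16 mm above the cup's rim). The ring is 10 mm high, 40 mm outside, 30 mm inside diameter; the cups lie 66 mm apart in a 2 by 2 square
- cup2 (a point): Ring cup 2 of the case: where the centre of a seated flask's ball comes to lie (32 mm above the bench, 16 mm above the cup's rim). The ring is 10 mm high, 40 mm outside, 30 mm inside diameter; the cups lie 66 mm apart in a 2 by 2 square
- cup3 (a point): Ring cup 3 of the case: where the centre of a seated flask's ball comes to lie (32 mm above the bench, 16 mm above the cup's rim). The ring is 10 mm high, 40 mm outside, 30 mm inside diameter; the cups lie 66 mm apart in a 2 by 2 square
- ledge (a point): Middle of the ledge's top face, 46 mm above the bench. The ledge is 60 mm wide (case x, from 42 to 102 mm) and 142 mm long (case y, +-71 mm), with the case wall on its +x side and a lip on its -x side whose top is 52 mm above the bench
- lid (a joint): Lid travel in its channel, m: 0 = fully home (stop), 0.150 = fully open (stop); grows as the lid moves along the case's +y axis; starts ajar. Friction about 1 N, stays where left. From about 13 to 1 mm before home a bead under the lid rides over a springy ridge, needing about 10 N along the channel
- lid_grip (a point): On the lid's brass handle, 117 mm above the bench. Handle: upright bar 70 mm long (case x), 12 mm thick (case y), from the lid's top face at 95 mm up to 131 mm above the bench. It lies at case x = y = 0 when the lid is home and moves with the lid along case y. The lid is a clear plate over the compartment
- flask0_ball (a point): Flask 0, 80 g (may be absent): centre of its gold glass ball, 44 mm across. Along its own +z from there: amber neck 16 mm across, then black cap 20 mm across, from 30 to 50 mm (grip the cap). Starts leaning 0.6 rad in a cardboard rack seat, cap tipped towards the robot, ball centre 36 mm above the bench, neck on a small black post 12 mm wide; rack seats 76 mm apart
- flask1_ball (a point): Flask 1, 80 g (may be absent): centre of its gold glass ball, 44 mm across. Along its own +z from there: amber neck 16 mm across, then black cap 20 mm across, from 30 to 50 mm (grip the cap). Starts leaning 0.6 rad in a cardboard rack seat, cap tipped towards the robot, ball centre 36 mm above the bench, neck on a small black post 12 mm wide; rack seats 76 mm apart
- flask2_ball (a point): Flask 2, 80 g (may be absent): centre of its gold glass ball, 44 mm across. Along its own +z from there: amber neck 16 mm across, then black cap 20 mm across, from 30 to 50 mm (grip the cap). Starts leaning 0.6 rad in a cardboard rack seat, cap tipped towards the robot, ball centre 36 mm above the bench, neck on a small black post 12 mm wide; rack seats 76 mm apart
- flask3_ball (a point): Flask 3, 80 g (may be absent): centre of its gold glass ball, 44 mm across. Along its own +z from there: amber neck 16 mm across, then black cap 20 mm across, from 30 to 50 mm (grip the cap). Starts leaning 0.6 rad in a cardboard rack seat, cap tipped towards the robot, ball centre 36 mm above the bench, neck on a small black post 12 mm wide; rack seats 76 mm apart
- canister_mid (a point): Small white desiccant canister with a blue cap, upright on the bench, 41 mm diameter, 30 mm high; point half-way up (15 mm above its foot). 40 g
- tape: Bystander: clear tape roll, ring 100 mm across, 45 mm high; to be left alone
- carton_white: Bystander: white carton 90 x 90 x 130 mm high; to be left alone
- carton_green: Bystander: flat green carton 110 x 160 x 35 mm; to be left alone
- spray: Bystander: amber bottle, 56 mm across, 150 mm high; to be left alone
- marker: Bystander: red marker, 16 mm thick, 130 mm long, lying; to be left alone
Not all that is in view belongs to the job. What is shaped like the part that bears flask3_ball but green or turquoise is not meant. What is shaped like the part that bears flask0_ball but red is not meant.

How it is judged:
By the outcome, as a careful person would: the job done as asked, in the order asked, and still so for the second after the job is handed in, with the robot touching nothing.
Of flask0, flask1, flask2, flask3 only 3 to 4 are there at a start; the rules pass over those that are not, and their reading is None.
At some moment in a run one of canister may be knocked a few centimetres aside while the robot is not near it.
It also fails if it takes over 200 s, if anything falls off the work surface, if the arm or the gripper's body presses on something with over 40 N, if the wrist force passes 120 N, or if a joint passes its speed limit or range.

## Working session

There is one attempt and no reset: what is moved stays moved. The work goes in short steps, Python scripts to look and compute and a tool call to move; the robot and the scene stay as the last step left them, time stands still between calls to the robot, and variables do not carry over. Pictures are saved under pics/ and viewed, at most 14 in all, crops included, and the job is handed in when it is done.

Besides the shell and the picture viewer there is one more tool, called after "Request:" by a JSON object that holds its "method" and its "body", one argument or row to a line. step_arm: Moves the arm, as the interface text tells. Its arguments: {"type":"object","properties":{"motion":{"type":"array","items":{"type":"object","properties":{"claw":{"type":"number"},"delta_pos":{"type":"array","items":{"type":"number"}},"turn":{"type":"number"}}}},"force":{"type":"number"}},"required":["motion"]}

```bash
mkdir -p pics; ls; cat > h.py <<'E'
from rig import *
import numpy as np, cv2
def shot(n,fn):
    f=grab_frame(n); cv2.imwrite('pics/'+fn+'.png',f['img'][:,:,::-1]); 
    np.savez('pics/'+fn+'.npz',**{k:f[k] for k in f}); return f
def K(f):
    h=f['img'].shape[0]; return h/2/np.tan(np.radians(float(f['vertical_fov']))/2)
def ray(f,u,v):
    R=np.array(f['R']);t=np.array(f['t']);k=K(f)
    d=R.T@np.array([(u-f['cx'])/k,(v-f['cy'])/k,1]); return -R.T@t,d/np.linalg.norm(d)
def atz(f,u,v,z):
    c,d=ray(f,u,v); return c+d*(z-c[2])/d[2]
def tri(*a):
    A=np.zeros((3,3));b=np.zeros(3);L=[ray(f,u,v) for f,u,v in a]
    for c,d in L:
        P=np.eye(3)-np.outer(d,d);A+=P;b+=P@c
    x=np.linalg.solve(A,b); return x,[round(float(np.linalg.norm((np.eye(3)-np.outer(d,d))@(x-c))),1) for c,d in L]
def proj(f,X):
    p=np.array(f['R'])@np.array(X)+np.array(f['t']);k=K(f); return p[:2]/p[2]*k+[f['cx'],f['cy']]
E
python3 - <<'E'
from h import *
print(sense())
for n in ('scene','top','wrist'):
    f=shot(n,n+'0'); print(n,f['vertical_fov'],f['cx'],f['cy'],(-np.array(f['R']).T@f['t']).round(),np.array(f['R']).round(2).tolist())
a=[cv2.resize(cv2.imread(f'pics/{n}0.png'),(800,600),interpolation=cv2.INTER_CUBIC) for n in('scene','top')]
cv2.imwrite('pics/s.png',a[0]);cv2.imwrite('pics/t.png',a[1])
E
```

```text
pics
{'clock': 0.0, 'qpos': array([ 1.22962415e+00,  3.53645609e-01,  1.63413648e+00,  2.42850680e-05,
        1.15523732e+00, -2.39266892e-03]), 'qvel': array([ 0.00043179, -0.00031145,  0.00130877, -0.00016871,  0.00010556,
       -0.00085026]), 'joint_efforts': array([ 5.52278623e-03, -6.05254698e+01, -3.42068768e+01,  4.48422134e-04,
        9.42025246e-03, -5.60316482e-05]), 'eef_pos': array([207.5386053 , 589.02841807, 238.56227524]), 'tcp_rot': array([-3.14016596e+00, -2.56178587e-05,  2.80280330e+00]), 'contact_force': array([ 0.58432063,  0.34823952, -0.35947132]), 'wrist_torque': array([-0.03450503, -0.01596015,  0.08017673]), 'grasp_force': 0.0, 'opening': 0.998365757687004}
scene 44.45520458649261 247.59149849429767 190.1958827102972 [1134. -601. 1244.] [[0.76, 0.64, -0.02], [0.5, -0.61, -0.61], [-0.4, 0.46, -0.79]]
top 54.9649178228907 252.21157828332872 190.34769069098857 [ 387.   60. 1431.] [[0.01, -1.0, -0.0], [-0.99, -0.01, -0.13], [0.13, 0.01, -0.99]]
wrist 70.23446960386994 254.3395956219715 192.87781108359647 [144. 610. 373.] [[0.33, 0.94, -0.0], [0.91, -0.32, 0.27], [0.25, -0.09, -0.96]]
```

View pics/s.png

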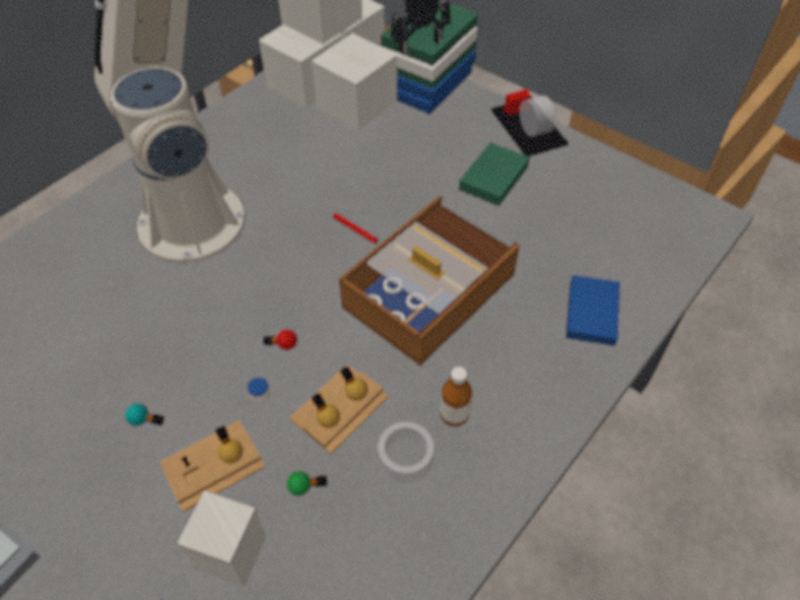

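View pics/t.png

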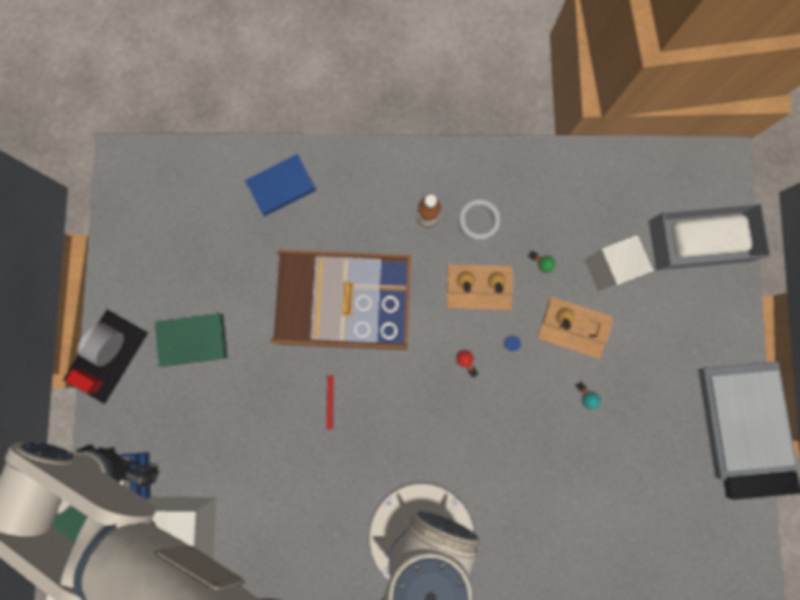

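The top view shows the case at about (342,300) in the 800-px picture, with its handle at (347,298). The gold flasks are at (466,280), (497,282) and (565,317), and the canister's blue cap is at (512,343). The scene view shows the same flasks at (355,388), (328,415) and (230,451), the canister at (258,386) and the handle at (426,262). The red, green and turquoise flasks are decoys.

```bash
python3 - <<'E'
from h import *
L=lambda n:dict(np.load(f'pics/{n}.npz'))
s,t=L('scene0'),L('top0'); q=1/1.5625
def p(name,a,b):
    x,r=tri((t,a[0]*q,a[1]*q),(s,b[0]*q,b[1]*q)); print(name,x.round(1),r)
p('A',(466,280),(355,388));p('B',(497,282),(328,415));p('C',(565,318),(230,451))
p('can',(512,343),(258,386));p('handle',(347,298),(427,262))
p('capA',(466,288),(347,374));p('capB',(499,289),(319,400));p('capC',(566,323),(223,434))
for c in [(279,250),(411,255),(408,349),(273,342)]: print(atz(t,c[0]*q,c[1]*q,100).round())
for c in [(438,202),(517,246),(420,358-13),(342,280)]: print('s',atz(s,c[0]*q,c[1]*q,100).round())
E
```

```text
A [ 609.3 -106.4   35.3] [2.1, 2.1]
B [ 606.4 -181.5   31.8] [3.8, 3.8]
C [ 518.5 -346.6   28.4] [3.0, 3.0]
can [ 456.8 -217.8   23.9] [2.4, 2.4]
handle [555.3 178.7 104.8] [3.1, 3.1]
capA [ 586.7 -103.    58. ] [2.8, 2.8]
capB [ 585.1 -180.3   62. ] [4.3, 4.3]
capC [ 502.8 -339.    63.8] [2.1, 2.1]
[667. 339. 100.]
[656.  28. 100.]
[436.  35. 100.]
[451. 346. 100.]
s [467. 335. 100.]
s [672. 337. 100.]
s [671.  16. 100.]
s [452.  39. 100.]
```

Request:
{"method": "step_arm", "body": {
  "motion": [
    {"claw": 85, "delta_pos": [0, 0, 0], "turn": -0.113},
    {"claw": 85, "delta_pos": [0, 0, 0], "turn": -0.113},
    {"claw": 85, "delta_pos": [0, 0, 0], "turn": -0.113},
    {"claw": 85, "delta_pos": [-23, -27, 0], "turn": 0},
    {"claw": 85, "delta_pos": [-23, -27, 0], "turn": 0},
    {"claw": 85, "delta_pos": [-23, -27, 0], "turn": 0},
    {"claw": 85, "delta_pos": [-23, -27, 0], "turn": 0},
    {"claw": 85, "delta_pos": [-23, -27, 0], "turn": 0}
  ]
}}

```text
clock: 0.82
eef_pos: [323.4, 453.1, 239.1]
tcp_rot: [-3.141, -0.0, -3.141]
contact_force: [1.1, -0.2, -0.1]
opening: 0.996
grasp_force: 0.0
```

Request:
{"method": "step_arm", "body": {
  "motion": [
    {"claw": 85, "delta_pos": [-23, -27, 0], "turn": 0},
    {"claw": 85, "delta_pos": [-23, -27, 0], "turn": 0},
    {"claw": 85, "delta_pos": [-23, -27, 0], "turn": 0},
    {"claw": 85, "delta_pos": [-23, -27, 0], "turn": 0},
    {"claw": 85, "delta_pos": [-23, -27, 0], "turn": 0},
    {"claw": 85, "delta_pos": [-23, -27, 0], "turn": 0},
    {"claw": 85, "delta_pos": [0, 0, 0], "turn": 0},
    {"claw": 85, "delta_pos": [0, 0, 0], "turn": 0}
  ]
}}

```text
clock: 1.48
eef_pos: [461.7, 291.1, 239.1]
tcp_rot: [-3.141, -0.0, 3.138]
contact_force: [0.3, 0.2, -0.9]
opening: 0.997
grasp_force: 0.0
```

```bash
python3 - <<'E'
from h import *
f=shot('wrist','w1'); s=sense();print(s['eef_pos'],s['tcp_rot'],s['qpos'],s['contact_force'],K(f),(-np.array(f['R']).T@f['t']).round())
cv2.imwrite('pics/w1b.png',cv2.resize(cv2.imread('pics/w1.png'),(800,600)))
E
```

```text
[460.90408882 291.98069319 239.06698106] [ 3.14157964e+00 -6.07791358e-04  3.13981260e+00] [ 5.61730018e-01  2.30469360e-01  1.80380735e+00  3.75148369e-04
  1.10782284e+00 -1.00745389e+00] [-0.84378473  2.10861589 -0.44920426] 273.0137623620422 [394. 290. 374.]
```

View pics/w1b.png

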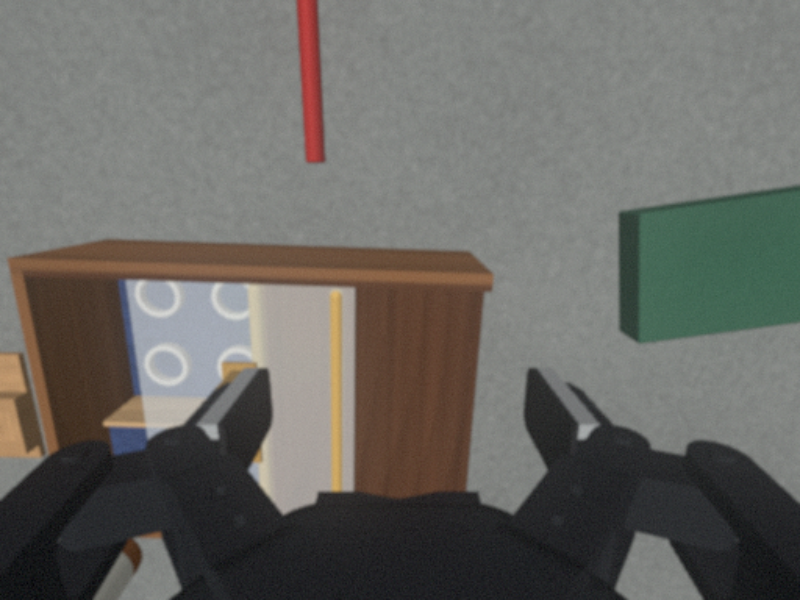

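The wrist view shows the case's near rail with outer top corners at about (12,259) and (490,271), the handle's near end at (240,365) behind the left finger, and two cups seen through the lid at (157,297) and (166,364).

```bash
python3 - <<'E'
from h import *
f=dict(np.load('pics/w1.npz'));q=1/1.5625
for c,z in [((12,259),100),((490,271),100),((107,240),0),((471,252),0),((240,362),131),((157,297),16),((166,364),16),((235,297),16)]: print(c,atz(f,c[0]*q,c[1]*q,z).round(1))
E
```

```text
(12, 259) [441.   39.8 100. ]
(490, 271) [449.5 349.9 100. ]
(107, 240) [441.4  35.6   0. ]
(471, 252) [452.6 354.3   0. ]
(240, 362) [499.8 192.6 131. ]
(157, 297) [488.8  80.8  16. ]
(166, 364) [551.6  79.4  16. ]
(235, 297) [488.9 148.5  16. ]
```

Request:
{"method": "step_arm", "body": {
  "motion": [
    {"claw": 85, "delta_pos": [-10, -28, 0], "turn": 0},
    {"claw": 85, "delta_pos": [-10, -28, 0], "turn": 0},
    {"claw": 85, "delta_pos": [-10, -28, 0], "turn": 0},
    {"claw": 85, "delta_pos": [-10, -24, 0], "turn": 0},
    {"claw": 85, "delta_pos": [0, 0, 0], "turn": 0},
    {"claw": 85, "delta_pos": [0, 0, 0], "turn": 0}
  ]
}}

```text
clock: 2.03
eef_pos: [500.5, 184.8, 239.2]
tcp_rot: [3.141, -0.0, 3.141]
contact_force: [0.3, 0.9, -0.4]
opening: 0.998
grasp_force: 0.0
```

```bash
python3 - <<'E'
from h import *
f=shot('wrist','w2'); s=sense();print(s['eef_pos'],s['tcp_rot'],s['contact_force'])
cv2.imwrite('pics/w2b.png',cv2.resize(cv2.imread('pics/w2.png'),(800,600)))
E
```

```text
[500.28932013 185.43184091 239.20531248] [ 3.14112191e+00 -4.48090341e-04 -3.14149982e+00] [0.36228373 0.78031266 0.47579807]
```

View pics/w2b.png

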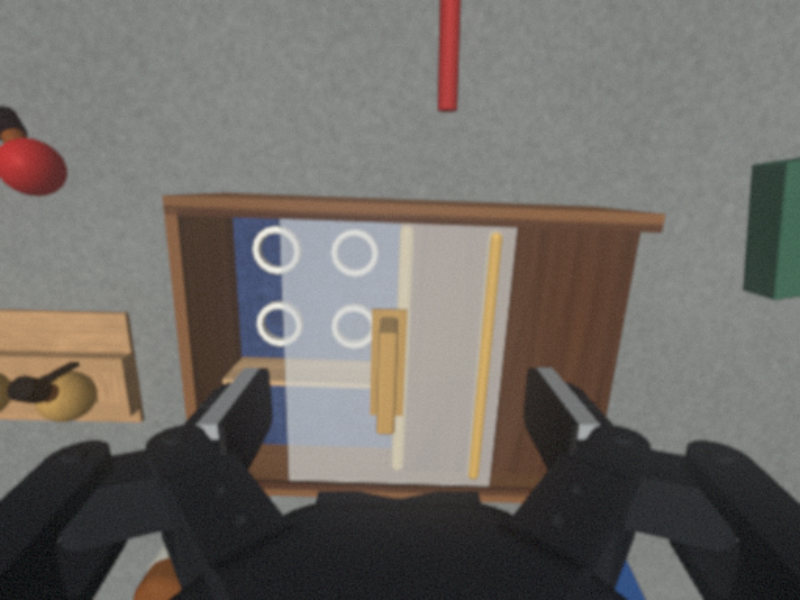

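The whole case is in view: cups at (276,250), (355,253), (279,324) and (354,327), the handle bar's top running from (388,325) to (385,433), and the near rail's corners at (165,200) and (662,220).

```bash
python3 - <<'E'
from h import *
from scipy.optimize import least_squares
q=1/1.5625
f=dict(np.load('pics/w2.npz'));g=dict(np.load('pics/w1.npz'))
C=[(f,165,199,-110,-79,100),(f,663,217,-110,237,100),(f,276,250,-64,-33,14),(f,355,253,-64,33,14),(f,279,324,2,-33,14),(f,354,327,2,33,14),
(g,12,259,-110,-79,100),(g,490,271,-110,237,100),(g,157,297,-64,-33,14),(g,166,364,2,-33,14)]
def W(p,X): c,s=np.cos(p[2]),np.sin(p[2]); return np.array([p[0]+c*X[0]-s*X[1],p[1]+s*X[0]+c*X[1],X[2]])
r=lambda p:np.concatenate([proj(v,W(p,(x,y,z)))-np.array([a*q,b*q]) for v,a,b,x,y,z in C])
o=least_squares(r,[553,112,-.03],loss='soft_l1',x_scale=[1,1,.01]); print(o.x.round(4)); print(o.fun.reshape(-1,2).round(1).tolist())
for c in [(388,320),(385,433)]: print(atz(f,c[0]*q,c[1]*q,131).round(1))
E
```

```text
[ 5.535372e+02  1.113668e+02 -3.430000e-02]
[[-2.2, -1.8], [1.3, -1.8], [0.1, 0.7], [-0.5, 0.5], [0.2, 0.7], [-0.3, 0.3], [-3.6, -0.1], [1.9, 2.1], [0.6, -0.6], [0.2, 1.2]]
[511.8 177.6 131. ]
[588.4 175.2 131. ]
```

Request:
{"method": "step_arm", "body": {
  "motion": [
    {"claw": 60, "delta_pos": [-27, -4.5, 0], "turn": 0.034},
    {"claw": 60, "delta_pos": [-27.5, -4, 0], "turn": 0},
    {"claw": 60, "delta_pos": [0, 0, 32], "turn": 0},
    {"claw": 60, "delta_pos": [0, 0, 32], "turn": 0},
    {"claw": 60, "delta_pos": [0, 0, 32], "turn": 0},
    {"claw": 60, "delta_pos": [0, 0, 33], "turn": 0},
    {"claw": 60, "delta_pos": [0, 0, 0], "turn": 0},
    {"claw": 60, "delta_pos": [0, 0, 0], "turn": 0}
  ]
}}

```text
clock: 2.75
eef_pos: [553.5, 176.3, 109.2]
tcp_rot: [-3.141, -0.004, 3.109]
contact_force: [-0.1, -0.0, 0.2]
opening: 0.702
grasp_force: 0.0
```

Request:
{"method": "step_arm", "body": {
  "motion": [
    {"claw": 5, "delta_pos": [0, 0, 0], "turn": 0},
    {"claw": 5, "delta_pos": [0, 0, 0], "turn": 0},
    {"claw": 5, "delta_pos": [0, 0, 0], "turn": 0},
    {"claw": 5, "delta_pos": [0, 0, 0], "turn": 0},
    {"claw": 5, "delta_pos": [0, 0, 0], "turn": 0},
    {"claw": 5, "delta_pos": [0, 0, 0], "turn": 0}
  ],
  "force": 40
}}

```text
clock: 3.25
eef_pos: [556.2, 175.6, 112.2]
tcp_rot: [3.14, 0.003, 3.107]
contact_force: [-2.3, 1.4, 8.3]
opening: 0.134
grasp_force: 42.1
```

Request:
{"method": "step_arm", "body": {
  "motion": [
    {"claw": 5, "delta_pos": [0, 2, -1], "turn": 0},
    {"claw": 5, "delta_pos": [0, 10, 0], "turn": 0},
    {"claw": 5, "delta_pos": [0, 16, 0], "turn": 0},
    {"claw": 5, "delta_pos": [0, 16, 0], "turn": 0},
    {"claw": 5, "delta_pos": [0, 16, 0], "turn": 0},
    {"claw": 5, "delta_pos": [0, 14, 0], "turn": 0},
    {"claw": 5, "delta_pos": [0, 8, 0], "turn": 0},
    {"claw": 5, "delta_pos": [0, 2, 0], "turn": 0}
  ]
}}

```text
clock: 3.92
eef_pos: [559.3, 261.7, 112.1]
tcp_rot: [3.14, 0.003, 3.109]
contact_force: [5.4, -1.4, 6.5]
opening: 0.134
grasp_force: 41.9
```

Request:
{"method": "step_arm", "body": {
  "motion": [
    {"claw": 5, "delta_pos": [0, 1, 0], "turn": 0},
    {"claw": 5, "delta_pos": [0, 1, 0], "turn": 0},
    {"claw": 5, "delta_pos": [0, 1, 0], "turn": 0},
    {"claw": 5, "delta_pos": [0, 1, 0], "turn": 0},
    {"claw": 5, "delta_pos": [0, 0, 0], "turn": 0}
  ]
}}

```text
clock: 4.33
eef_pos: [559.3, 262.5, 112.1]
tcp_rot: [-3.14, 0.002, 3.109]
contact_force: [6.5, -9.9, 9.9]
opening: 0.13
grasp_force: 42.2
```

Request:
{"method": "step_arm", "body": {
  "motion": [
    {"claw": 45, "delta_pos": [0, -2, 0], "turn": 0},
    {"claw": 45, "delta_pos": [0, 0, 0], "turn": 0},
    {"claw": 45, "delta_pos": [0, 0, -2], "turn": 0},
    {"claw": 60, "delta_pos": [0, 0, -30], "turn": 0},
    {"claw": 60, "delta_pos": [0, 0, -35], "turn": 0},
    {"claw": 60, "delta_pos": [0, 0, -35], "turn": 0},
    {"claw": 85, "delta_pos": [0, -20, -28], "turn": 0},
    {"claw": 85, "delta_pos": [0, -37, 0], "turn": 0}
  ]
}}

```text
clock: 5.0
eef_pos: [558.7, 207.7, 247.4]
tcp_rot: [3.137, 0.008, 3.111]
contact_force: [1.4, -0.7, 0.3]
opening: 0.957
grasp_force: 0.0
```

Request:
{"method": "step_arm", "body": {
  "motion": [
    {"claw": 85, "delta_pos": [1, -37, 0], "turn": 0},
    {"claw": 85, "delta_pos": [1, -37, 0], "turn": 0},
    {"claw": 85, "delta_pos": [1, -37, 0], "turn": 0},
    {"claw": 85, "delta_pos": [1, -37, 0], "turn": 0},
    {"claw": 85, "delta_pos": [1, -37, 0], "turn": 0},
    {"claw": 85, "delta_pos": [0, -37, 0], "turn": 0},
    {"claw": 85, "delta_pos": [0, -37, 0], "turn": 0},
    {"claw": 85, "delta_pos": [0, -37, 0], "turn": 0}
  ]
}}

```text
clock: 5.67
eef_pos: [540.4, -92.6, 241.2]
tcp_rot: [3.141, -0.001, 3.108]
contact_force: [0.4, -0.1, 0.6]
opening: 0.992
grasp_force: 0.0
```

Request:
{"method": "step_arm", "body": {
  "motion": [
    {"claw": 85, "delta_pos": [0, -37, 0], "turn": 0},
    {"claw": 85, "delta_pos": [0, -20, 0], "turn": 0},
    {"claw": 85, "delta_pos": [0, 0, 0], "turn": 0},
    {"claw": 85, "delta_pos": [0, 0, 0], "turn": 0}
  ]
}}

```text
clock: 6.0
eef_pos: [538.8, -148.8, 240.9]
tcp_rot: [3.141, -0.001, 3.106]
contact_force: [0.3, 0.6, -0.1]
opening: 0.996
grasp_force: 0.0
```

```bash
python3 - <<'E'
from h import *
f=shot('wrist','w3'); s=sense();print(s['eef_pos'],s['tcp_rot'],s['contact_force'],s['qpos'])
cv2.imwrite('pics/w3b.png',cv2.resize(cv2.imread('pics/w3.png'),(800,600)))
E
```

```text
[ 538.90247739 -147.89360792  240.96785807] [ 3.14060897e+00 -9.66901034e-04  3.10703915e+00] [-0.14191992  0.60149089 -1.4648053 ] [-2.70962030e-01  2.49562194e-01  1.77398523e+00  8.11173913e-04
  1.11921576e+00 -1.80755879e+00]
```

View pics/w3b.png

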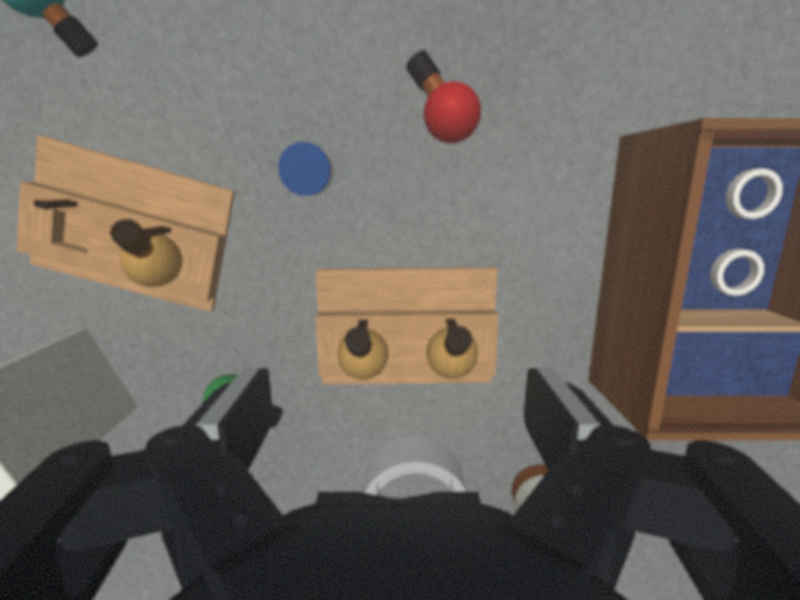

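The wrist view shows flask A with its ball at (452,352) and cap at (457,341), and flask B with its ball at (363,354) and cap at (358,342). Flask C has its ball at (152,258) and cap at (130,237), and the canister top is at (304,168). C's rack is rotated.

```bash
python3 - <<'E'
from h import *
L=lambda n:dict(np.load(f'pics/{n}.npz'))
s,t,w=L('scene0'),L('top0'),L('w3'); q=1/1.5625
def p(name,c,a,b,z):
    x,r=tri((w,c[0]*q,c[1]*q),(t,a[0]*q,a[1]*q),(s,b[0]*q,b[1]*q)); print(name,x.round(1),r,'at z',atz(w,c[0]*q,c[1]*q,z).round(1))
p('A',(452.5,352),(466,280),(355,388),36);p('B',(363,354),(497,282),(328,415),36);p('C',(152,258),(565,318),(230,451),36)
p('can',(304,168),(512,343),(258,386),30)
p('capA',(457,341),(466,288),(347,374),69);p('capB',(358,342),(499,289),(319,400),69);p('capC',(130,237),(566,323),(223,434),69)
print('rackA edge',*[atz(w,a*q,b*q,20).round(1)[:2] for a,b in((317,312),(497,311),(320,383),(495,382),(23,183),(222,236),(32,262),(213,311))])
E
```

```text
A [ 610.  -106.4   37.1] [1.2, 2.7, 1.7] at z [ 611.6 -105.6   36. ]
B [ 608.1 -181.9   36.1] [2.4, 5.1, 3.2] at z [ 610.7 -182.1   36. ]
C [ 520.4 -347.    32.9] [2.4, 4.3, 2.9] at z [ 522.1 -346.7   36. ]
can [ 457.2 -218.8   25.5] [1.8, 2.1, 3.1] at z [ 457.3 -219.6   30. ]
capA [ 588.7 -104.3   62.5] [2.9, 4.4, 2.4] at z [ 589.  -106.3   69. ]
capB [ 586.5 -181.2   65.7] [2.1, 5.0, 4.3] at z [ 587.2 -182.1   69. ]
capC [ 502.7 -339.7   66.4] [2.1, 1.5, 3.2] at z [ 501.6 -340.3   69. ]
rackA edge [ 576.6 -221.5] [581.2 -64.9] [ 644.2 -224.5] [648.9 -64.9] [ 460.5 -448.1] [ 508.2 -294.7] [ 524.3 -457.7] [ 572.6 -311.8]
```

Request:
{"method": "step_arm", "body": {
  "motion": [
    {"claw": 50, "delta_pos": [-24.3, 21.5, 0], "turn": 0},
    {"claw": 50, "delta_pos": [-24.3, 21.5, 0], "turn": 0},
    {"claw": 50, "delta_pos": [0, 0, 35], "turn": 0},
    {"claw": 50, "delta_pos": [0, 0, 35], "turn": 0},
    {"claw": 50, "delta_pos": [0, 0, 35], "turn": 0},
    {"claw": 50, "delta_pos": [0, 0, 25], "turn": 0},
    {"claw": 50, "delta_pos": [0, 0, 0], "turn": 0},
    {"claw": 50, "delta_pos": [0, 0, 0], "turn": 0}
  ],
  "force": 25
}}

```text
clock: 6.72
eef_pos: [588.4, -105.5, 110.5]
tcp_rot: [3.141, -0.003, 3.109]
contact_force: [0.2, -0.2, 0.8]
opening: 0.583
grasp_force: 0.0
```

```bash
python3 - <<'E'
from h import *
f=shot('wrist','w4'); s=sense();print(s['eef_pos'],s['tcp_rot'],s['opening'])
cv2.imwrite('pics/w4b.png',cv2.resize(cv2.imread('pics/w4.png'),(800,600)))
print(proj(f,(589,-106,69))*1.5625)
E
```

```text
[ 589.730699   -106.0614977   112.09887957] [3.14135482e+00 8.43679477e-05 3.10904474e+00] 0.5829197994454158
[399.97958729 343.72269878]
```

View pics/w4b.png

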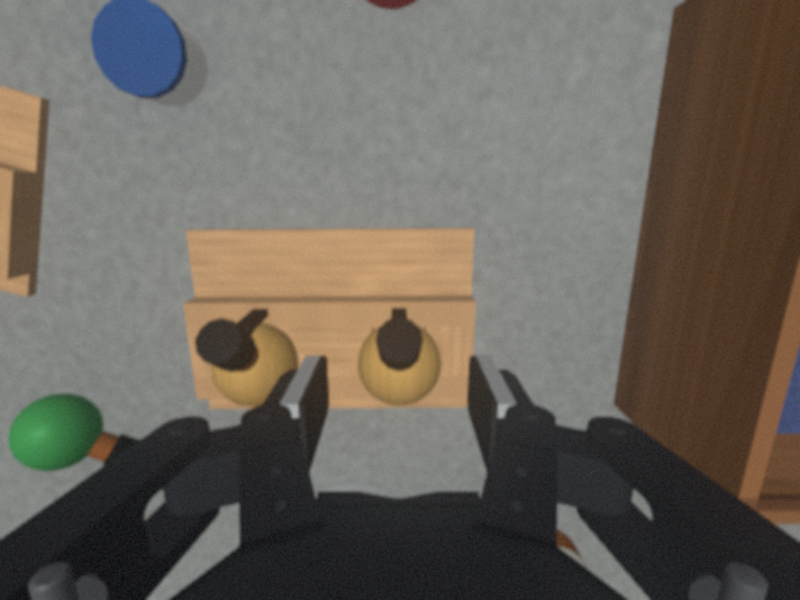

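The cap sits at (399,343), centred between the fingers and where I predicted it. Next I descend, grip and lift.

Request:
{"method": "step_arm", "body": {
  "motion": [
    {"claw": 50, "delta_pos": [0, 0, 17], "turn": 0},
    {"claw": 50, "delta_pos": [0, 0, 17], "turn": 0},
    {"claw": 50, "delta_pos": [0, 0, 16], "turn": 0},
    {"claw": 50, "delta_pos": [0, 0, 0], "turn": 0},
    {"claw": 30, "delta_pos": [0, 0, 0], "turn": 0},
    {"claw": 10, "delta_pos": [0, 0, 0], "turn": 0},
    {"claw": 10, "delta_pos": [0, 0, 0], "turn": 0},
    {"claw": 10, "delta_pos": [0, 0, 0], "turn": 0}
  ],
  "force": 25
}}

```text
clock: 7.43
eef_pos: [590.5, -107.1, 63.1]
tcp_rot: [-3.142, 0.003, 3.108]
contact_force: [-1.1, 1.4, 6.6]
opening: 0.225
grasp_force: 24.5
```

Request:
{"method": "step_arm", "body": {
  "motion": [
    {"claw": 10, "delta_pos": [0, 0, 0], "turn": 0},
    {"claw": 10, "delta_pos": [0, 0, 0], "turn": 0},
    {"claw": 10, "delta_pos": [0, 0, 0], "turn": 0},
    {"claw": 10, "delta_pos": [0, 0, -5], "turn": 0},
    {"claw": 10, "delta_pos": [0, 0, -15], "turn": 0},
    {"claw": 10, "delta_pos": [0, 0, -25], "turn": 0},
    {"claw": 10, "delta_pos": [0, 0, -25], "turn": 0},
    {"claw": 10, "delta_pos": [0, 0, 0], "turn": 0}
  ]
}}

```text
clock: 8.1
eef_pos: [591.9, -107.9, 136.4]
tcp_rot: [-3.14, 0.007, 3.108]
contact_force: [1.3, -1.2, -0.3]
opening: 0.223
grasp_force: 25.6
```

```bash
python3 - <<'E'
from h import *
f=shot('wrist','w5'); s=sense();print(s['eef_pos'],s['tcp_rot'],s['opening'])
cv2.imwrite('pics/w5b.png',cv2.resize(cv2.imread('pics/w5.png'),(800,600)))
E
```

```text
[ 591.0257179  -107.69862652  134.30158003] [-3.14061201  0.00504401  3.10775346] 0.22258454210824524
```

View pics/w5b.png

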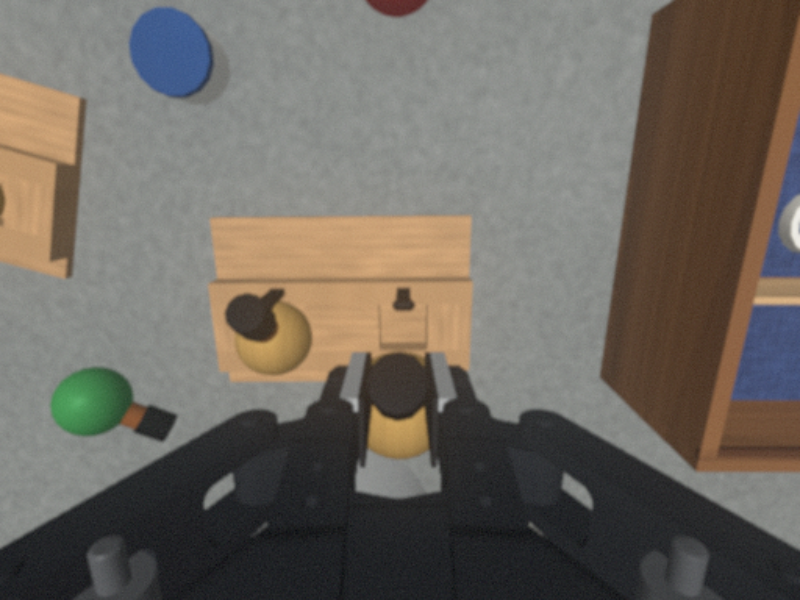

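```bash
python3 - <<'E'
from h import *
f=dict(np.load('pics/w5.npz')); 
for dz in (4,7,10):
  c=np.array([591,-107.7,134.3+dz]);print('cap',(proj(f,c)*1.5625).round())
  for a in (.6,.4,.2,0):
    b=c+40*np.array([np.sin(a),-.034*np.sin(a),-np.cos(a)]); C=-np.array(f['R']).T@f['t']; d=np.linalg.norm(b-C)
    print(dz,a,(proj(f,b)*1.5625).round(), 'rad px',round(22/d*K(f)*1.5625))
E
```

```text
cap [403. 385.]
4 0.6 [402. 397.] rad px 50
4 0.4 [402. 379.] rad px 50
4 0.2 [402. 360.] rad px 50
4 0 [402. 342.] rad px 51
cap [403. 389.]
7 0.6 [402. 401.] rad px 51
7 0.4 [402. 382.] rad px 51
7 0.2 [402. 363.] rad px 51
7 0 [402. 345.] rad px 52
cap [403. 394.]
10 0.6 [402. 404.] rad px 51
10 0.4 [402. 385.] rad px 51
10 0.2 [402. 366.] rad px 52
10 0 [402. 348.] rad px 52
```

Request:
{"method": "step_arm", "body": {
  "motion": [
    {"claw": 10, "delta_pos": [0, 0, -20], "turn": 0},
    {"claw": 10, "delta_pos": [0, 0, -20], "turn": 0},
    {"claw": 10, "delta_pos": [5, 20, 0], "turn": 0},
    {"claw": 10, "delta_pos": [8, 30, 0], "turn": 0},
    {"claw": 10, "delta_pos": [8, 31, 0], "turn": 0},
    {"claw": 10, "delta_pos": [8, 31, 0], "turn": 0},
    {"claw": 10, "delta_pos": [8, 31, 0], "turn": 0},
    {"claw": 10, "delta_pos": [8, 31, 0], "turn": 0}
  ]
}}

```text
clock: 8.82
eef_pos: [548.9, 69.3, 170.4]
tcp_rot: [-3.141, -0.001, 3.107]
contact_force: [0.6, -0.1, -0.6]
opening: 0.221
grasp_force: 25.6
```

Request:
{"method": "step_arm", "body": {
  "motion": [
    {"claw": 10, "delta_pos": [8, 31, 0], "turn": 0},
    {"claw": 10, "delta_pos": [8, 30, 0], "turn": 0},
    {"claw": 10, "delta_pos": [4.6, 16.5, 0], "turn": 0},
    {"claw": 10, "delta_pos": [0, 0, 0], "turn": 0},
    {"claw": 10, "delta_pos": [0, 0, 0], "turn": 0},
    {"claw": 10, "delta_pos": [0, 0, 0], "turn": 0}
  ]
}}

```text
clock: 9.32
eef_pos: [531.9, 145.7, 170.8]
tcp_rot: [-3.141, -0.001, 3.108]
contact_force: [0.5, -0.2, -0.1]
opening: 0.218
grasp_force: 25.6
```

```bash
python3 - <<'E'
from h import *
f=shot('wrist','w6'); s=sense();print(s['eef_pos'],s['tcp_rot'],s['opening'],s['contact_force'])
cv2.imwrite('pics/w6b.png',cv2.resize(cv2.imread('pics/w6.png'),(800,600)))
E
```

```text
[532.12029355 145.38872198 170.87903109] [-3.14101913e+00 -6.30542427e-04  3.10720298e+00] 0.222295977496951 [-0.21135692 -0.6612619  -1.6388629 ]
```

View pics/w6b.png

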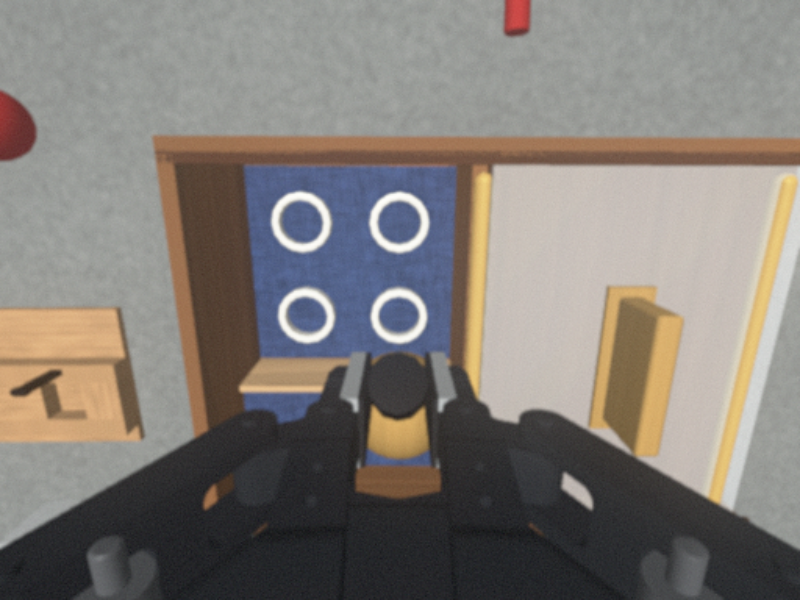

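The lid is fully open and the four cups are clear at (302,222), (399,222), (306,315) and (399,315). The flask is held leaning, as planned.

```bash
python3 - <<'E'
from h import *
f=dict(np.load('pics/w6.npz'));q=1/1.5625
for c in [(302,222),(399,222),(306.5,315),(399,315)]: print(atz(f,c[0]*q,c[1]*q,14).round(1))
E
```

```text
[487.4  81.1  14. ]
[489.6 146.4  14. ]
[553.   78.2  14. ]
[555.1 144.4  14. ]
```

Request:
{"method": "step_arm", "body": {
  "motion": [
    {"claw": 10, "delta_pos": [0, 0, 25], "turn": 0},
    {"claw": 10, "delta_pos": [0, 0, 30], "turn": 0},
    {"claw": 10, "delta_pos": [0, 0, 25], "turn": 0},
    {"claw": 10, "delta_pos": [0, 0, 15], "turn": 0},
    {"claw": 10, "delta_pos": [0, 0, 10], "turn": 0},
    {"claw": 10, "delta_pos": [0, 0, 3], "turn": 0},
    {"claw": 10, "delta_pos": [0, 0, 0], "turn": 0},
    {"claw": 10, "delta_pos": [0, 0, 0], "turn": 0}
  ]
}}

```text
clock: 10.03
eef_pos: [532.9, 146.1, 64.0]
tcp_rot: [3.141, 0.001, 3.107]
contact_force: [0.1, 0.3, -0.6]
opening: 0.219
grasp_force: 25.6
```

Request:
{"method": "step_arm", "body": {
  "motion": [
    {"claw": 10, "delta_pos": [0, 0, 1], "turn": 0},
    {"claw": 10, "delta_pos": [0, 0, 1], "turn": 0},
    {"claw": 10, "delta_pos": [0, 0, 0], "turn": 0},
    {"claw": 10, "delta_pos": [0, 0, 0], "turn": 0}
  ]
}}

```text
clock: 10.37
eef_pos: [532.4, 146.5, 61.8]
tcp_rot: [3.141, 0.001, 3.108]
contact_force: [-0.7, 0.8, -1.1]
opening: 0.224
grasp_force: 25.6
```

Request:
{"method": "step_arm", "body": {
  "motion": [
    {"claw": 10, "delta_pos": [0, -1, 1], "turn": 0},
    {"claw": 10, "delta_pos": [0, 0, 1], "turn": 0},
    {"claw": 10, "delta_pos": [0, 0, 0], "turn": 0},
    {"claw": 10, "delta_pos": [0, 0, 0], "turn": 0}
  ]
}}

```text
clock: 10.7
eef_pos: [532.5, 145.4, 59.4]
tcp_rot: [3.141, 0.001, 3.108]
contact_force: [0.8, -0.4, 0.8]
opening: 0.222
grasp_force: 25.7
```

Request:
{"method": "step_arm", "body": {
  "motion": [
    {"claw": 10, "delta_pos": [0, 0, 1], "turn": 0},
    {"claw": 10, "delta_pos": [0, 0, 1], "turn": 0},
    {"claw": 10, "delta_pos": [0, 0, 0], "turn": 0},
    {"claw": 10, "delta_pos": [0, 0, 0], "turn": 0}
  ]
}}

```text
clock: 11.03
eef_pos: [532.8, 145.6, 58.0]
tcp_rot: [3.141, 0.001, 3.108]
contact_force: [-0.0, -0.4, 8.2]
opening: 0.22
grasp_force: 26.4
```

Request:
{"method": "step_arm", "body": {
  "motion": [
    {"claw": 10, "delta_pos": [-3.4, 0, -1.9], "turn": 0},
    {"claw": 10, "delta_pos": [0, 0, 0], "turn": 0},
    {"claw": 10, "delta_pos": [-3.6, 0, -1.6], "turn": 0},
    {"claw": 10, "delta_pos": [0, 0, 0], "turn": 0}
  ]
}}

```text
clock: 11.37
eef_pos: [537.7, 145.2, 60.5]
tcp_rot: [-3.141, -0.003, 3.108]
contact_force: [-6.9, 3.5, 5.6]
opening: 0.223
grasp_force: 26.3
```

Request:
{"method": "step_arm", "body": {
  "motion": [
    {"claw": 10, "delta_pos": [-3.8, 0, -1.4], "turn": 0},
    {"claw": 10, "delta_pos": [0, 0, 0], "turn": 0},
    {"claw": 10, "delta_pos": [-3.9, 0, -1], "turn": 0},
    {"claw": 10, "delta_pos": [0, 0, 0], "turn": 0}
  ]
}}

```text
clock: 11.7
eef_pos: [545.2, 144.9, 63.0]
tcp_rot: [-3.141, -0.004, 3.108]
contact_force: [-7.8, 0.4, 8.1]
opening: 0.218
grasp_force: 27.1
```

Request:
{"method": "step_arm", "body": {
  "motion": [
    {"claw": 10, "delta_pos": [-3.9, 0, -0.6], "turn": 0},
    {"claw": 10, "delta_pos": [0, 0, 0], "turn": 0},
    {"claw": 10, "delta_pos": [-4, 0, -0.2], "turn": 0},
    {"claw": 10, "delta_pos": [0, 0, 0], "turn": 0}
  ]
}}

```text
clock: 12.03
eef_pos: [553.4, 144.8, 64.2]
tcp_rot: [-3.141, -0.003, 3.108]
contact_force: [-9.3, 1.7, 11.2]
opening: 0.222
grasp_force: 27.9
```

```bash
python3 - <<'E'
from h import *
f=shot('wrist','w7'); s=sense();print(s['eef_pos'],s['tcp_rot'],s['opening'],s['contact_force'])
cv2.imwrite('pics/w7b.png',cv2.resize(cv2.imread('pics/w7.png')[160:],(800,350)))
e=s['eef_pos'];c=np.array([555.1,144.6,72])
for a in (.2,.1,0,-.1):
    for nm,h in(('ball',-40),('top',10)): print(a,nm,(proj(f,c-np.array([np.sin(a),0,-np.cos(a)])*h)*1.5625).round()-[0,250])
E
```

```text
[553.1580028  144.77565927  64.10431046] [-3.14144452 -0.00337183  3.1075068 ] 0.2212768392306691 [-8.53200046  1.75293352 12.13295834]
0.2 ball [402. 122.]
0.2 top [402. 160.]
0.1 ball [401. 113.]
0.1 top [402. 163.]
0 ball [401. 104.]
0 top [402. 166.]
-0.1 ball [401.  95.]
-0.1 top [402. 169.]
```

View pics/w7b.png

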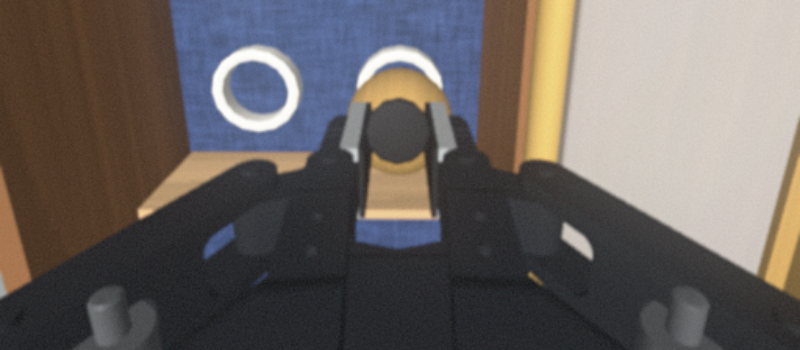

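```bash
python3 - <<'E'
from h import *
f=dict(np.load('pics/w7.npz'));q=1/1.5625
print('ring S',(proj(f,(555.1,144.4,16))*1.5625).round()-[0,250],'ring R',(proj(f,(553,78.2,16))*1.5625).round()-[0,250], 'obs R 256,89')
for z in (32,34,37): print('ball',z,atz(f,400*q,(121.5+250)*q,z).round(1))
for z in (72,77,82): print('captop',z,atz(f,398*q,(132+250)*q,z).round(1))
for p in [(553,145,73),(553,145,83)]: print((proj(f,p)*1.5625).round()-[0,250])
E
```

```text
ring S [400.  91.] ring R [255.  91.] obs R 256,89
ball 32 [563.  143.9  32. ]
ball 34 [562.1 143.9  34. ]
ball 37 [560.7 144.   37. ]
captop 72 [548.4 143.5  72. ]
captop 77 [545.9 143.6  77. ]
captop 82 [543.5 143.6  82. ]
[403. 146.]
[404. 162.]
```

Request:
{"method": "step_arm", "body": {
  "motion": [
    {"claw": 18.5, "delta_pos": [0, 0, 0], "turn": 0},
    {"claw": 18.5, "delta_pos": [0, 0, 0], "turn": 0}
  ],
  "force": 20
}}

```text
clock: 12.25
eef_pos: [553.1, 144.8, 64.1]
tcp_rot: [-3.141, -0.003, 3.108]
contact_force: [-8.4, 1.3, 11.6]
opening: 0.221
grasp_force: 27.9
```

Request:
{"method": "step_arm", "body": {
  "motion": [
    {"claw": 18.9, "delta_pos": [0, 0, 0], "turn": 0},
    {"claw": 18.9, "delta_pos": [0, 0, 0], "turn": 0}
  ]
}}

```text
clock: 12.42
eef_pos: [553.1, 144.8, 64.1]
tcp_rot: [-3.141, -0.003, 3.107]
contact_force: [-8.2, 2.3, 11.7]
opening: 0.224
grasp_force: 25.9
```

Request:
{"method": "step_arm", "body": {
  "motion": [
    {"claw": 19.2, "delta_pos": [0, 0, 0], "turn": 0},
    {"claw": 19.2, "delta_pos": [0, 0, 0], "turn": 0}
  ]
}}

```text
clock: 12.58
eef_pos: [553.4, 144.8, 64.1]
tcp_rot: [-3.142, -0.003, 3.108]
contact_force: [-6.3, 1.7, 10.8]
opening: 0.23
grasp_force: 18.0
```

Request:
{"method": "step_arm", "body": {
  "motion": [
    {"claw": 19.5, "delta_pos": [0, 0, 0], "turn": 0},
    {"claw": 19.5, "delta_pos": [0, 0, 0], "turn": 0}
  ]
}}

```text
clock: 12.75
eef_pos: [553.9, 144.8, 64.1]
tcp_rot: [-3.142, -0.002, 3.108]
contact_force: [-4.8, 1.5, 9.4]
opening: 0.231
grasp_force: 10.5
```

Request:
{"method": "step_arm", "body": {
  "motion": [
    {"claw": 19.65, "delta_pos": [0, 0, -0.7], "turn": 0},
    {"claw": 19.65, "delta_pos": [0, 0, 0], "turn": 0},
    {"claw": 19.65, "delta_pos": [0, 0, 0], "turn": 0}
  ]
}}

```text
clock: 13.0
eef_pos: [554.5, 144.7, 64.6]
tcp_rot: [3.142, -0.0, 3.108]
contact_force: [-1.9, 1.6, 3.7]
opening: 0.229
grasp_force: 7.0
```

```bash
python3 - <<'E'
from h import *
f=shot('wrist','w8'); s=sense();print(s['eef_pos'],s['opening'],s['contact_force'],s['grasp_force'])
im=cv2.imread('pics/w8.png')[190:290,206:306]
hsv=cv2.cvtColor(im,cv2.COLOR_BGR2HSV)
gold=(hsv[...,1]>90)&(hsv[...,2]>90)&(hsv[...,0]<30)
# analyse the central columns
for c in (44,50,56):
    col=im[:,c]; print(c,[int(v) for v in np.where(gold[:,c])[0]][:1],[int(v) for v in np.where(col.max(1)<70)[0]][:1],[int(v) for v in np.where(col.max(1)<70)[0]][-30:][::6])
cv2.imwrite('pics/w8b.png',cv2.resize(im,(600,600)))
E
```

```text
[554.55521088 144.6553063   64.56618739] 0.23180710276733077 [-3.19198526  1.62932006  3.72795735] 7.013445720076561
44 [13] [35] [35, 67]
50 [13] [65] [65]
56 [14] [62] [62]
```

View pics/w8b.png

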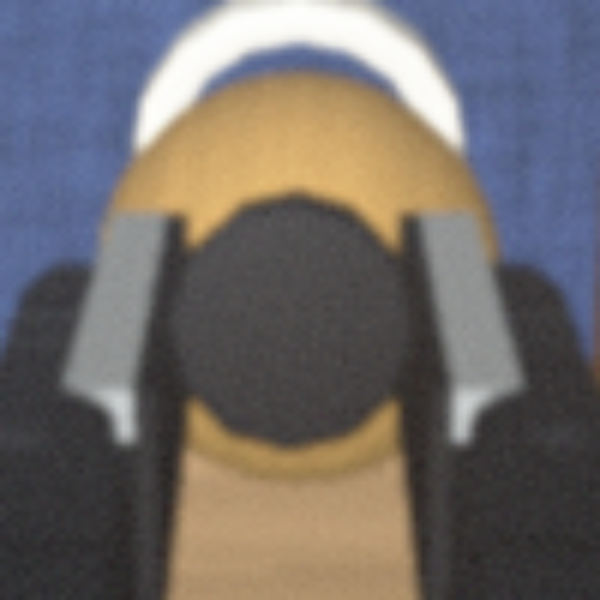

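The ball spans crop rows 73–480 and the cap is centred at (297,318). I'll turn those into positions and a lean angle.

```bash
cat >> h.py <<'E'
def lean(f,e,x0=256,cup=None):
    # centre column profile: gold top, cap, gold bottom (native px)
    im=cv2.cvtColor(f['img'],cv2.COLOR_RGB2HSV).astype(int)[:,x0-2:x0+3].mean(1)
    g=(im[:,1]>85)&(im[:,2]>85)&(im[:,0]<30); d=im[:,2]<85
    return g,d,im
def fitlean(f,top,bot,captop,x0=256,y=144.6):
    rb=(top+bot)/2; out=[]
    b=atz(f,x0,rb,32); 
    for z in (78,80,82): 
        c=atz(f,x0,captop,z); out.append((z,c.round(1).tolist(),round(float(np.arctan2(b[0]-c[0],z-32)),3)))
    return b.round(1),out
E
python3 - <<'E'
from h import *
f=dict(np.load('pics/w8.npz'))
print(fitlean(f,202.2,270,243))
g,d,im=lean(f,0)
print(''.join('g' if a else 'd' if b else '.' for a,b in zip(g,d))[180:300])
f=dict(np.load('pics/w7.npz')); print(fitlean(f,203.5,272,244.5))
E
```

```text
(array([563.3, 143.9,  32. ]), [(78, [546.0, 144.1, 78.0], 0.359), (80, [545.0, 144.1, 80.0], 0.363), (82, [544.1, 144.1, 82.0], 0.367)])
.......................gggggggggggggggggggg.ddddddddddddddddddddddddddddddddddddddddggggggggggggggggggggggggggggggggg...
(array([563. , 143.9,  32. ]), [(78, [545.5, 144.2, 78.0], 0.364), (80, [544.5, 144.2, 80.0], 0.368), (82, [543.5, 144.2, 82.0], 0.371)])
```

Request:
{"method": "step_arm", "body": {
  "motion": [
    {"claw": 10, "delta_pos": [0, 0, 0], "turn": 0},
    {"claw": 10, "delta_pos": [0, 0, 0], "turn": 0},
    {"claw": 10, "delta_pos": [0, 0, 0], "turn": 0},
    {"claw": 10, "delta_pos": [0, 0, -4], "turn": 0},
    {"claw": 10, "delta_pos": [0, 0, -5], "turn": 0},
    {"claw": 10, "delta_pos": [0, 0, 0], "turn": 0},
    {"claw": 10, "delta_pos": [-4, 0, 0], "turn": 0},
    {"claw": 10, "delta_pos": [0, 0, 0], "turn": 0}
  ],
  "force": 25
}}

```text
clock: 13.72
eef_pos: [559.8, 144.5, 74.0]
tcp_rot: [3.141, 0.001, 3.108]
contact_force: [1.0, 0.2, -0.4]
opening: 0.222
grasp_force: 24.5
```

Request:
{"method": "step_arm", "body": {
  "motion": [
    {"claw": 10, "delta_pos": [-4, 0, 0], "turn": 0},
    {"claw": 10, "delta_pos": [0, 0, 0], "turn": 0},
    {"claw": 10, "delta_pos": [-3, 0, 0], "turn": 0},
    {"claw": 10, "delta_pos": [0, 0, 0], "turn": 0}
  ]
}}

```text
clock: 14.05
eef_pos: [564.3, 144.2, 73.1]
tcp_rot: [-3.141, -0.004, 3.107]
contact_force: [-4.4, 1.1, -0.8]
opening: 0.221
grasp_force: 24.6
```

```bash
cat >> h.py <<'E'
def prof(fn):
    f=shot('wrist',fn); s=sense(); g,d,im=lean(f,0)
    print(s['eef_pos'].round(1),s['contact_force'].round(1),round(float(s['grasp_force']),1))
    st=''.join('g' if a else 'd' if b else '.' for a,b in zip(g,d)); print(st[170:300]); return f,st
E
python3 -c "
from h import *
prof('w9')"
```

```text
[564.3 144.2  73. ] [-4.   1.1  0. ] 24.6
...............................ggggggggggggggggggggg.dddddddddddddddddddddddddddddddddddddddddgggggggggggg........................
```

Request:
{"method": "step_arm", "body": {
  "motion": [
    {"claw": 10, "delta_pos": [-3, 0, -0.3], "turn": 0},
    {"claw": 10, "delta_pos": [0, 0, 0], "turn": 0},
    {"claw": 10, "delta_pos": [-3, 0, -0.3], "turn": 0},
    {"claw": 10, "delta_pos": [0, 0, 0], "turn": 0}
  ]
}}

```text
clock: 14.43
eef_pos: [570.2, 143.8, 73.7]
tcp_rot: [-3.141, -0.004, 3.108]
contact_force: [-5.2, -0.3, 0.7]
opening: 0.223
grasp_force: 24.6
```

Request:
{"method": "step_arm", "body": {
  "motion": [
    {"claw": 10, "delta_pos": [-3, 0, -0.3], "turn": 0},
    {"claw": 10, "delta_pos": [0, 0, 0], "turn": 0},
    {"claw": 10, "delta_pos": [-3, 0, 0], "turn": 0},
    {"claw": 10, "delta_pos": [0, 0, 0], "turn": 0}
  ]
}}

```text
clock: 14.77
eef_pos: [576.2, 143.5, 73.9]
tcp_rot: [-3.141, -0.004, 3.108]
contact_force: [-5.5, 0.3, 0.1]
opening: 0.218
grasp_force: 24.6
```

```bash
python3 -c "
from h import *
prof('w10')"
```

```text
[576.2 143.5  73.9] [-4.9 -0.3  0.4] 24.5
..............ggggggggggggggggggggggggggggggdddddddddddddddddddddddddddddddddddddddddddddddd......................................
```

```bash
cat >> h.py <<'E'
from scipy.optimize import least_squares
def tilt(f,balltop,captop,capbot,y,bx0,bz0,sz=2.):
    def rows(p):
        bx,bz,a=p; b=np.array([bx,y,bz]); n=np.array([-np.sin(a),0,np.cos(a)]); r=np.array([np.cos(a),0,np.sin(a)])
        th=np.linspace(0,2*np.pi,90); pb=min(proj(f,b+22*np.array([np.cos(t),0,np.sin(t)]))[1] for t in th)
        v=[proj(f,b+h*n+k*r)[1] for h in(30,50) for k in(-10,10)]
        return pb,min(v),max(v)
    o=least_squares(lambda p:[*(np.array(rows(p))-[balltop,captop,capbot]),(p[1]-bz0)/sz],[bx0,bz0,.2],diff_step=1e-4,x_scale=[5,2,.1])
    return o.x.round(3),o.fun.round(1)
E
python3 -c "
from h import *
L=lambda n:dict(np.load(f'pics/{n}.npz'))
print(tilt(L('w10'),184,214,262,143.8,572,42))
print(tilt(L('w9'),201,222,263,144.2,572,44))
print(tilt(L('w8'),202.5,223,264,144.4,561,35))
print(tilt(L('w6'),254,225,267,144.4,555,140))
"
```

```text
(array([5.72302e+02, 4.10770e+01, 1.27000e-01]), array([ 0.4, -1.2,  0.8, -0.5]))
(array([5.71297e+02, 4.31660e+01, 3.58000e-01]), array([ 0.8, -1.5,  0.8, -0.4]))
(array([5.62664e+02, 3.42850e+01, 3.68000e-01]), array([ 0.7, -1.3,  0.7, -0.4]))
(array([579.569, 137.419,   1.254]), array([ 0.6, -2.3,  1.8, -1.3]))
```

Request:
{"method": "step_arm", "body": {
  "motion": [
    {"claw": 10, "delta_pos": [-2.5, 0, 0], "turn": 0},
    {"claw": 10, "delta_pos": [0, 0, 0], "turn": 0},
    {"claw": 10, "delta_pos": [-2.6, 0, 0], "turn": 0},
    {"claw": 10, "delta_pos": [0, 0, 0], "turn": 0},
    {"claw": 10, "delta_pos": [0, 0, 0], "turn": 0}
  ]
}}

```text
clock: 15.23
eef_pos: [581.8, 143.3, 74.1]
tcp_rot: [-3.141, -0.002, 3.108]
contact_force: [-4.3, -0.9, 1.0]
opening: 0.21
grasp_force: 23.6
```

```bash
python3 -c "
from h import *
f,st=prof('w11'); b=st.index('g',160); c=st.index('dddd',b); d=c+len(st[c:])-len(st[c:].lstrip('d')); print(b,c,d,tilt(f,b,c,d,143.8,572,41))"
```

```text
[581.9 143.4  74.1] [-3.3 -0.1 -0.3] 23.6
.....gggggggggggggggggggggggggggggggggggddddddddddddddddddddddddddddddddddddddddddddddddddd.......................................
175 210 261 (array([5.71953e+02, 4.02060e+01, 3.00000e-03]), array([ 0.2, -0.8,  0.6, -0.4]))
```

Request:
{"method": "step_arm", "body": {
  "motion": [
    {"claw": 10, "delta_pos": [2, 0, -2], "turn": 0},
    {"claw": 10, "delta_pos": [3, 0, -2], "turn": 0},
    {"claw": 10, "delta_pos": [6, 0, 0], "turn": 0},
    {"claw": 10, "delta_pos": [6, 0.2, 0], "turn": 0},
    {"claw": 10, "delta_pos": [0, 0, 0], "turn": 0},
    {"claw": 10, "delta_pos": [0, 0, 5], "turn": 0},
    {"claw": 10, "delta_pos": [0, 0, 2], "turn": 0},
    {"claw": 10, "delta_pos": [0, 0, 0], "turn": 0}
  ]
}}

```text
clock: 15.95
eef_pos: [565.6, 144.4, 70.9]
tcp_rot: [-3.141, -0.001, 3.108]
contact_force: [-1.2, 1.1, -1.2]
opening: 0.208
grasp_force: 24.6
```

Request:
{"method": "step_arm", "body": {
  "motion": [
    {"claw": 10, "delta_pos": [0, 0, 1.5], "turn": 0},
    {"claw": 10, "delta_pos": [0, 0, 0], "turn": 0},
    {"claw": 10, "delta_pos": [0, 0, 1.5], "turn": 0},
    {"claw": 10, "delta_pos": [0, 0, 0], "turn": 0},
    {"claw": 10, "delta_pos": [0, 0, 0], "turn": 0}
  ]
}}

```text
clock: 16.37
eef_pos: [565.8, 144.4, 68.5]
tcp_rot: [-3.142, -0.0, 3.108]
contact_force: [-0.4, -0.6, -1.3]
opening: 0.209
grasp_force: 24.6
```

```bash
cat >> h.py <<'E'
def auto(fn,y,bx,bz):
    f,st=prof(fn); b=st.index('g',150); c=st.index('dddd',b); d=c+len(st[c:])-len(st[c:].lstrip('d')); print(b,c,d,tilt(f,b,c,d,y,bx,bz))
E
python3 -c "
from h import *
auto('w12',144.4,555,34)"
```

```text
[565.8 144.4  68.6] [ 0.8 -0.7 -0.7] 24.6
.........gggggggggggggggggggggggggggggggddddddddddddddddddddddddddddddddddddddddddddddddd.gggggggggggggggggg......................
179 210 259 (array([5.58989e+02, 3.34030e+01, 7.90000e-02]), array([ 0.3, -0.7,  0.5, -0.3]))
```

Request:
{"method": "step_arm", "body": {
  "motion": [
    {"claw": 10, "delta_pos": [3, 0, 0], "turn": 0},
    {"claw": 10, "delta_pos": [0, 0, 1], "turn": 0},
    {"claw": 10, "delta_pos": [0, 0, 1], "turn": 0},
    {"claw": 10, "delta_pos": [0, 0, 0], "turn": 0},
    {"claw": 10, "delta_pos": [0, 0, 0], "turn": 0}
  ]
}}

```text
clock: 16.83
eef_pos: [562.8, 144.5, 66.5]
tcp_rot: [-3.142, -0.0, 3.108]
contact_force: [0.8, 0.8, -0.8]
opening: 0.213
grasp_force: 24.6
```

```bash
python3 -c "
from h import *
auto('w13',144.4,555,32)"
```

```text
[562.9 144.5  66.6] [ 0.2 -0.4 -1.6] 24.6
........ggggggggggggggggggggggggggggggggddddddddddddddddddddddddddddddddddddddddddddddddd.gggggggggggggggggggggggg................
178 210 259 (array([5.55372e+02, 3.12280e+01, 6.30000e-02]), array([ 0.3, -0.9,  0.6, -0.4]))
```

Request:
{"method": "step_arm", "body": {
  "motion": [
    {"claw": 10, "delta_pos": [0, 0, 1], "turn": 0},
    {"claw": 10, "delta_pos": [0, 0, 0], "turn": 0},
    {"claw": 10, "delta_pos": [0, 0, 0], "turn": 0}
  ]
}}

```text
clock: 17.13
eef_pos: [562.8, 144.5, 65.5]
tcp_rot: [-3.142, -0.0, 3.108]
contact_force: [-0.0, 0.5, -0.9]
opening: 0.207
grasp_force: 24.6
```

Request:
{"method": "step_arm", "body": {
  "motion": [
    {"claw": 10, "delta_pos": [0, 0, 1], "turn": 0},
    {"claw": 10, "delta_pos": [0, 0, 0], "turn": 0},
    {"claw": 10, "delta_pos": [0, 0, 0], "turn": 0}
  ]
}}

```text
clock: 17.38
eef_pos: [562.8, 144.5, 64.5]
tcp_rot: [-3.142, -0.0, 3.108]
contact_force: [0.2, 0.4, -0.7]
opening: 0.209
grasp_force: 24.6
```

Request:
{"method": "step_arm", "body": {
  "motion": [
    {"claw": 10, "delta_pos": [0, 0, 1], "turn": 0},
    {"claw": 10, "delta_pos": [0, 0, 0], "turn": 0},
    {"claw": 10, "delta_pos": [0, 0, 0], "turn": 0}
  ]
}}

```text
clock: 17.63
eef_pos: [562.8, 144.5, 63.5]
tcp_rot: [-3.142, -0.0, 3.108]
contact_force: [0.2, 0.2, -0.7]
opening: 0.21
grasp_force: 24.6
```

Request:
{"method": "step_arm", "body": {
  "motion": [
    {"claw": 10, "delta_pos": [0, 0, 1], "turn": 0},
    {"claw": 10, "delta_pos": [0, 0, 0], "turn": 0},
    {"claw": 10, "delta_pos": [0, 0, 0], "turn": 0}
  ]
}}

```text
clock: 17.88
eef_pos: [563.1, 144.6, 62.7]
tcp_rot: [3.141, 0.0, 3.108]
contact_force: [0.4, 0.4, 0.9]
opening: 0.211
grasp_force: 24.7
```

Request:
{"method": "step_arm", "body": {
  "motion": [
    {"claw": 10, "delta_pos": [0, 0, 1], "turn": 0},
    {"claw": 10, "delta_pos": [0, 0, 0], "turn": 0},
    {"claw": 10, "delta_pos": [0, 0, 0], "turn": 0}
  ]
}}

```text
clock: 18.13
eef_pos: [563.7, 144.7, 62.3]
tcp_rot: [3.141, 0.002, 3.108]
contact_force: [1.5, 0.7, 5.4]
opening: 0.207
grasp_force: 25.0
```

```bash
python3 -c "
from h import *
auto('w14',144.4,555,32)"
```

```text
[563.7 144.7  62.3] [ 1.5 -0.9  5.7] 25.0
.......gggggggggggggggggggggggggggggggggddddddddddddddddddddddddddddddddddddddddddddddddd.ggggggggggggggggggggggggggg.............
177 210 259 (array([5.55023e+02, 3.05710e+01, 7.50000e-02]), array([ 0.6, -1.6,  1.1, -0.7]))
```

Request:
{"method": "step_arm", "body": {
  "motion": [
    {"claw": 10, "delta_pos": [-2, 0, -0.4], "turn": 0},
    {"claw": 10, "delta_pos": [-1, 0, -0.3], "turn": 0},
    {"claw": 10, "delta_pos": [0, 0, 0], "turn": 0},
    {"claw": 10, "delta_pos": [0, 0, 0], "turn": 0}
  ]
}}

```text
clock: 18.52
eef_pos: [565.6, 144.4, 62.0]
tcp_rot: [-3.141, -0.0, 3.108]
contact_force: [-0.1, -0.2, -1.3]
opening: 0.207
grasp_force: 24.6
```

```bash
python3 -c "
from h import *
auto('w15',144.4,555,32)"
```

```text
[565.5 144.4  62. ] [-0.  -0.  -1.6] 24.6
.........gggggggggggggggggggggggggggggggdddddddddddddddddddddddddddddddddddddddddddddddddggggggggggggggggggggggggg................
179 210 259 (array([5.58025e+02, 3.09530e+01, 1.06000e-01]), array([ 0.5, -1.3,  0.8, -0.5]))
```

Request:
{"method": "step_arm", "body": {
  "motion": [
    {"claw": 10, "delta_pos": [3, 0, 0], "turn": 0},
    {"claw": 10, "delta_pos": [0, 0, 1.5], "turn": 0},
    {"claw": 10, "delta_pos": [0, 0, 1.2], "turn": 0},
    {"claw": 10, "delta_pos": [0, 0, 0], "turn": 0},
    {"claw": 10, "delta_pos": [-2, 0, 0], "turn": 0},
    {"claw": 10, "delta_pos": [0, 0, 0], "turn": 0},
    {"claw": 10, "delta_pos": [-2.5, 0, 0], "turn": 0},
    {"claw": 10, "delta_pos": [0, 0, 0], "turn": 0}
  ]
}}

```text
clock: 19.23
eef_pos: [567.4, 144.7, 60.4]
tcp_rot: [3.141, 0.0, 3.108]
contact_force: [-2.9, 1.0, 11.3]
opening: 0.214
grasp_force: 24.6
```

```bash
python3 -c "
from h import *
auto('w16',144.4,555,31)"
```

```text
[567.3 144.7  60.4] [-2.8  0.8 11.5] 24.6
.......ggggggggggggggggggggggggggggggggdddddddddddddddddddddddddddddddddddddddddddddddddddggggggggggggggggggggggg.................
177 209 260 (array([5.58189e+02, 3.02940e+01, 7.60000e-02]), array([ 0.3, -0.8,  0.5, -0.4]))
```

Request:
{"method": "step_arm", "body": {
  "motion": [
    {"claw": 10, "delta_pos": [0, 0, -1.3], "turn": 0},
    {"claw": 10, "delta_pos": [0, 0, 0], "turn": 0},
    {"claw": 19, "delta_pos": [0, 0, 0], "turn": 0},
    {"claw": 19.5, "delta_pos": [0, 0, 0], "turn": 0},
    {"claw": 20, "delta_pos": [0, 0, 0], "turn": 0},
    {"claw": 21, "delta_pos": [0, 0, 0], "turn": 0},
    {"claw": 24, "delta_pos": [0, 0, 0], "turn": 0},
    {"claw": 24, "delta_pos": [0, 0, 0], "turn": 0}
  ]
}}

```text
clock: 19.95
eef_pos: [567.3, 144.3, 60.7]
tcp_rot: [-3.141, -0.0, 3.108]
contact_force: [0.0, 0.1, 0.5]
opening: 0.283
grasp_force: 0.0
```

```bash
python3 -c "
from h import *
auto('w17',144.4,555,31)"
```

```text
[567.3 144.3  60.8] [-0.1  0.9 -0.5] 0.0
......gggggggggggggggggggggggggggggggdddddddddddddddddddddddddddddddddddddddddddddddd.ggggggggggggggggggggggggggg.................
176 207 255 (array([5.57864e+02, 2.96210e+01, 1.08000e-01]), array([ 0.6, -1.7,  1.1, -0.7]))
```

Request:
{"method": "step_arm", "body": {
  "motion": [
    {"claw": 28, "delta_pos": [0, 0, 0], "turn": 0},
    {"claw": 28, "delta_pos": [0, 0, -15], "turn": 0},
    {"claw": 40, "delta_pos": [0, 0, -30], "turn": 0},
    {"claw": 40, "delta_pos": [6, 0.2, -15], "turn": 0},
    {"claw": 40, "delta_pos": [6.2, 0.3, 0], "turn": 0},
    {"claw": 40, "delta_pos": [0, 0, 0], "turn": 0.12},
    {"claw": 40, "delta_pos": [0, 0, 0], "turn": 0.12},
    {"claw": 40, "delta_pos": [0, 0, 0], "turn": 0.12}
  ]
}}

```text
clock: 20.67
eef_pos: [554.5, 145.2, 120.3]
tcp_rot: [-3.141, -0.001, 2.742]
contact_force: [0.2, -0.4, 0.2]
opening: 0.464
grasp_force: 0.0
```

Request:
{"method": "step_arm", "body": {
  "motion": [
    {"claw": 40, "delta_pos": [0, 0, 0], "turn": 0.12},
    {"claw": 40, "delta_pos": [0, 0, 0], "turn": 0.12},
    {"claw": 40, "delta_pos": [0, 0, 0], "turn": 0.12},
    {"claw": 40, "delta_pos": [0, 0, 0], "turn": 0.12},
    {"claw": 40, "delta_pos": [0, 0, 0], "turn": 0.12},
    {"claw": 40, "delta_pos": [0, 0, 0], "turn": 0.12},
    {"claw": 40, "delta_pos": [0, 0, 0], "turn": 0.12},
    {"claw": 40, "delta_pos": [0, 0, 0], "turn": 0.12}
  ]
}}

```text
clock: 21.33
eef_pos: [554.4, 145.2, 120.0]
tcp_rot: [-3.14, 0.0, 1.782]
contact_force: [-0.1, -0.5, 0.7]
opening: 0.467
grasp_force: 0.0
```

Request:
{"method": "step_arm", "body": {
  "motion": [
    {"claw": 40, "delta_pos": [0, 0, 0], "turn": 0.12},
    {"claw": 40, "delta_pos": [0, 0, 0], "turn": 0.12},
    {"claw": 40, "delta_pos": [0, 0, 0], "turn": 0},
    {"claw": 40, "delta_pos": [0, 0, 0], "turn": 0}
  ]
}}

```text
clock: 21.67
eef_pos: [554.6, 145.2, 120.3]
tcp_rot: [-3.141, 0.0, 1.552]
contact_force: [-0.9, -0.3, -0.3]
opening: 0.466
grasp_force: 0.0
```

```bash
python3 -c "
from h import *
f=shot('wrist','w18'); s=sense();print(s['eef_pos'],s['tcp_rot'],s['opening'],s['qpos'][5])
cv2.imwrite('pics/w18b.png',cv2.resize(cv2.imread('pics/w18.png'),(800,600)))
print([(proj(f,p)*1.5625).round().tolist() for p in((555.1,144.4,82),(555.1,144.4,32))])"
```

```text
[554.75515069 145.21384109 120.37749626] [-3.14088904e+00  2.13774817e-04  1.55206200e+00] 0.46764365630008053 0.27216001093878855
[[398.0, 343.0], [398.0, 310.0]]
```

View pics/w18b.png

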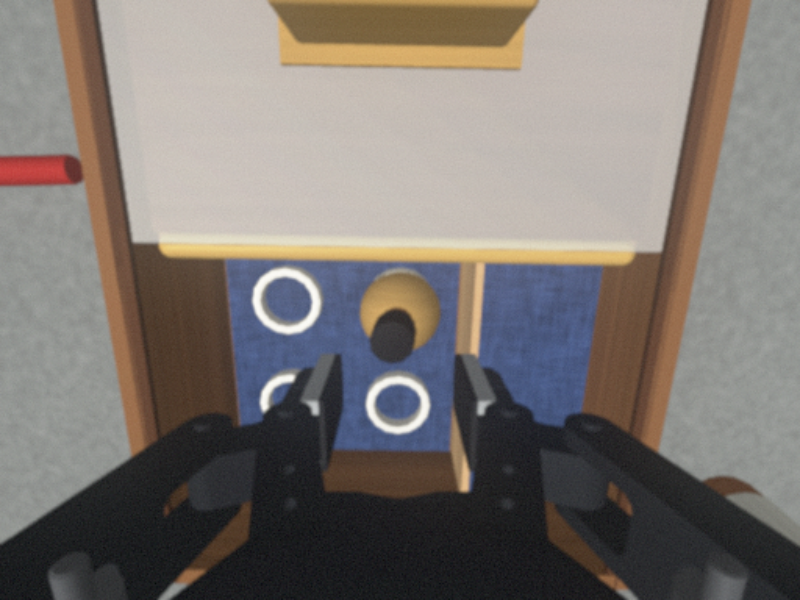

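The flask stands by itself in its cup, with the ball at (400,312) and the cap at (392,340), so it leans about 3 mm. Squeezing it along case x should bring it upright.

Request:
{"method": "step_arm", "body": {
  "motion": [
    {"claw": 40, "delta_pos": [0, 0, 20], "turn": 0},
    {"claw": 40, "delta_pos": [0, 0, 25], "turn": 0},
    {"claw": 40, "delta_pos": [0, 0, 13], "turn": 0},
    {"claw": 40, "delta_pos": [0, 0, 0], "turn": 0},
    {"claw": 26, "delta_pos": [0, 0, 0], "turn": 0},
    {"claw": 22, "delta_pos": [0, 0, 0], "turn": 0},
    {"claw": 20, "delta_pos": [0, 0, 0], "turn": 0},
    {"claw": 18, "delta_pos": [0, 0, 0], "turn": 0}
  ],
  "force": 20
}}

```text
clock: 22.38
eef_pos: [555.8, 145.5, 63.9]
tcp_rot: [3.14, -0.0, 1.548]
contact_force: [-0.5, 0.2, -0.2]
opening: 0.222
grasp_force: 19.6
```

Request:
{"method": "step_arm", "body": {
  "motion": [
    {"claw": 18, "delta_pos": [0, 0, 0], "turn": 0},
    {"claw": 18, "delta_pos": [0, 0, 0], "turn": 0}
  ]
}}

```text
clock: 22.55
eef_pos: [555.5, 145.4, 63.5]
tcp_rot: [3.141, -0.0, 1.548]
contact_force: [-0.9, 0.5, 0.5]
opening: 0.225
grasp_force: 19.8
```

Request:
{"method": "step_arm", "body": {
  "motion": [
    {"claw": 20, "delta_pos": [0, 0, 0], "turn": 0},
    {"claw": 22, "delta_pos": [0, 0, 0], "turn": 0},
    {"claw": 26, "delta_pos": [0, 0, 0], "turn": 0},
    {"claw": 36, "delta_pos": [0, 0, 0], "turn": 0},
    {"claw": 40, "delta_pos": [0, 0, 0], "turn": 0},
    {"claw": 40, "delta_pos": [0, 0, -20], "turn": 0},
    {"claw": 40, "delta_pos": [0, 0, -38], "turn": 0},
    {"claw": 40, "delta_pos": [0, 0, 0], "turn": 0}
  ]
}}

```text
clock: 23.22
eef_pos: [558.3, 146.1, 126.1]
tcp_rot: [3.135, -0.002, 1.548]
contact_force: [2.8, 0.3, 1.5]
opening: 0.47
grasp_force: 0.0
```

```bash
python3 -c "
from h import *
f=shot('wrist','w19'); s=sense();print(s['eef_pos'],s['tcp_rot'])
im=cv2.cvtColor(f['img'],cv2.COLOR_RGB2HSV)[150:250,225:290]
g=((im[...,1]>85)&(im[...,2]>85)&(im[...,0]<30)).astype(np.uint8); d=(im[...,2]<75).astype(np.uint8)
for n,m in(('g',g),('d',d)):
    k,l,st,c=cv2.connectedComponentsWithStats(m); i=1+st[1:,4].argmax(); print(n,st[i],c[i]+[225,150])
print(proj(f,(555.1,144.4,82)),proj(f,(555.1,144.4,32)))"
```

```text
[557.59022227 145.94784455 124.11056732] [ 3.13560337e+00 -1.65865008e-03  1.54789629e+00]
g [   2   25   48   45 1301] [251.08147579 193.5019216 ]
d [ 11  48  26  32 650] [249.06615385 213.58      ]
[249.08859065 218.00356852] [249.74207513 197.80444217]
```

Request:
{"method": "step_arm", "body": {
  "motion": [
    {"claw": 40, "delta_pos": [0, 0, -30], "turn": 0},
    {"claw": 40, "delta_pos": [-12.7, 6, -20], "turn": 0},
    {"claw": 85, "delta_pos": [-33, 6, 0], "turn": 0},
    {"claw": 85, "delta_pos": [-33, 6, 0], "turn": 0},
    {"claw": 85, "delta_pos": [-33, 6, 0], "turn": 0},
    {"claw": 85, "delta_pos": [-33, 6, 0], "turn": 0},
    {"claw": 85, "delta_pos": [-33, 6, 0], "turn": 0},
    {"claw": 85, "delta_pos": [-33, 6, 0], "turn": 0}
  ]
}}

```text
clock: 23.93
eef_pos: [591.9, -67.9, 170.1]
tcp_rot: [-3.141, -0.0, 1.548]
contact_force: [0.9, 0.3, 0.5]
opening: 0.997
grasp_force: 0.0
```

Request:
{"method": "step_arm", "body": {
  "motion": [
    {"claw": 85, "delta_pos": [-33, 6, 0], "turn": 0},
    {"claw": 85, "delta_pos": [-33, 6, 0], "turn": 0},
    {"claw": 85, "delta_pos": [-33, 6, 0], "turn": 0},
    {"claw": 85, "delta_pos": [-17, 0, 0], "turn": 0},
    {"claw": 85, "delta_pos": [0, 0, 0], "turn": 0},
    {"claw": 85, "delta_pos": [0, 0, 0], "turn": 0},
    {"claw": 85, "delta_pos": [0, 0, 0], "turn": 0}
  ]
}}

```text
clock: 24.52
eef_pos: [607.1, -181.9, 170.2]
tcp_rot: [-3.14, -0.001, 1.548]
contact_force: [0.2, 0.2, -0.0]
opening: 0.995
grasp_force: 0.0
```

```bash
python3 -c "
from h import *
f=shot('wrist','w20'); s=sense();print(s['eef_pos'],s['tcp_rot'])
im=cv2.cvtColor(f['img'],cv2.COLOR_RGB2HSV)[120:280,190:320]
g=((im[...,1]>130)&(im[...,2]>85)&(im[...,0]>15)&(im[...,0]<30)).astype(np.uint8); d=(im[...,2]<65).astype(np.uint8)
for n,m in(('g',g),('d',d)):
    k,l,st,c=cv2.connectedComponentsWithStats(m)
    for i in range(1,k):
        if st[i,4]>150: print(n,st[i]+[190,120,0,0,0],c[i]+[190,120])
print(proj(f,(610.7,-182,36)),proj(f,(587.5,-182,69)),proj(f,(611.6,-105.6,36)))"
```

```text
[ 607.27846545 -181.52136357  170.37409704] [-3.14071544e+00 -6.03707238e-04  1.54840773e+00]
g [237 166  37  40 637] [255.59340659 185.29042386]
d [219 181  28  26 476] [232.17436975 194.29621849]
d [306 248  14  21 193] [313.94818653 258.15544041]
[257.83680528 184.84531919] [232.39522574 194.10826579] [257.27790798 105.74284819]
```

Request:
{"method": "step_arm", "body": {
  "motion": [
    {"claw": 85, "delta_pos": [0, 2.5, 35], "turn": 0},
    {"claw": 85, "delta_pos": [0, 0, 35], "turn": 0},
    {"claw": 85, "delta_pos": [0, 0, 25], "turn": 0},
    {"claw": 85, "delta_pos": [0, 0, 13], "turn": 0},
    {"claw": 85, "delta_pos": [0, 0, 0], "turn": 0},
    {"claw": 85, "delta_pos": [0, 0, 0], "turn": 0}
  ]
}}

```text
clock: 25.07
eef_pos: [610.2, -182.0, 63.0]
tcp_rot: [-3.141, -0.0, 1.549]
contact_force: [0.5, -0.7, 0.7]
opening: 0.992
grasp_force: 0.0
```

Request:
{"method": "step_arm", "body": {
  "motion": [
    {"claw": 75, "delta_pos": [0, 0, 0], "turn": 0},
    {"claw": 68, "delta_pos": [0, 0, 0], "turn": 0},
    {"claw": 61, "delta_pos": [0, 0, 0], "turn": 0},
    {"claw": 54, "delta_pos": [0, 0, 0], "turn": 0},
    {"claw": 48, "delta_pos": [0, 0, 0], "turn": 0},
    {"claw": 42, "delta_pos": [0, 0, 0], "turn": 0},
    {"claw": 36, "delta_pos": [0, 0, 0], "turn": 0},
    {"claw": 36, "delta_pos": [0, 0, 0], "turn": 0}
  ],
  "force": 20
}}

```text
clock: 25.73
eef_pos: [610.4, -182.9, 63.2]
tcp_rot: [3.141, 0.0, 1.548]
contact_force: [0.5, 0.2, 2.5]
opening: 0.422
grasp_force: 2.0
```

Request:
{"method": "step_arm", "body": {
  "motion": [
    {"claw": 32, "delta_pos": [0, 0, 0], "turn": 0},
    {"claw": 28, "delta_pos": [0, 0, 0], "turn": 0},
    {"claw": 25, "delta_pos": [0, 0, 0], "turn": 0},
    {"claw": 22, "delta_pos": [0, 0, 0], "turn": 0},
    {"claw": 18, "delta_pos": [0, 0, 0], "turn": 0},
    {"claw": 10, "delta_pos": [0, 0, 0], "turn": 0},
    {"claw": 10, "delta_pos": [0, 0, 0], "turn": 0},
    {"claw": 10, "delta_pos": [0, 0, 0], "turn": 0}
  ],
  "force": 25
}}

```text
clock: 26.4
eef_pos: [610.0, -182.8, 62.9]
tcp_rot: [-3.141, -0.0, 1.548]
contact_force: [-1.1, -0.4, 4.2]
opening: 0.226
grasp_force: 24.5
```

```bash
python3 -c "
from h import *
f=shot('wrist','w21'); s=sense();print(s['eef_pos'],s['contact_force'],s['opening'],s['grasp_force'])
cv2.imwrite('pics/w21b.png',f['img'][130:330,100:412,::-1])"
```

```text
[ 610.05609876 -182.77995961   62.88010189] [-0.19838454 -0.03859801  3.82781681] 0.22435367076949483 24.545888788998127
```

View pics/w21b.png

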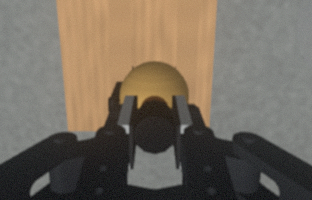

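B is gripped upright: the cap is centred between the pads and the ball sits directly under it. I'll carry it to cup R.

Request:
{"method": "step_arm", "body": {
  "motion": [
    {"claw": 10, "delta_pos": [0, 0, -10], "turn": 0},
    {"claw": 10, "delta_pos": [0, 0, -25], "turn": 0},
    {"claw": 10, "delta_pos": [0, 0, -35], "turn": 0},
    {"claw": 10, "delta_pos": [0, 0, -35], "turn": 0},
    {"claw": 10, "delta_pos": [10, -3, -15], "turn": 0},
    {"claw": 10, "delta_pos": [25, -6, 0], "turn": 0},
    {"claw": 10, "delta_pos": [30, -7, 0], "turn": 0},
    {"claw": 10, "delta_pos": [30, -7, 0], "turn": 0}
  ]
}}

```text
clock: 27.12
eef_pos: [588.4, -86.2, 183.1]
tcp_rot: [-3.141, -0.0, 1.546]
contact_force: [0.6, 0.7, -1.7]
opening: 0.225
grasp_force: 25.8
```

Request:
{"method": "step_arm", "body": {
  "motion": [
    {"claw": 10, "delta_pos": [30, -7, 0], "turn": 0},
    {"claw": 10, "delta_pos": [30, -7, 0], "turn": 0},
    {"claw": 10, "delta_pos": [30, -7, 0], "turn": 0},
    {"claw": 10, "delta_pos": [30, -7, 0], "turn": 0},
    {"claw": 10, "delta_pos": [25, -7, 0], "turn": 0},
    {"claw": 10, "delta_pos": [20, -5, 0], "turn": 0},
    {"claw": 10, "delta_pos": [0, 0, 0], "turn": 0},
    {"claw": 10, "delta_pos": [0, 0, 0], "turn": 0}
  ]
}}

```text
clock: 27.78
eef_pos: [552.2, 79.7, 182.6]
tcp_rot: [-3.141, 0.0, 1.55]
contact_force: [-0.1, 0.1, -0.6]
opening: 0.224
grasp_force: 25.8
```

```bash
python3 -c "
from h import *
f=shot('wrist','w22'); s=sense();print(s['eef_pos'],s['tcp_rot'],s['contact_force'],s['opening'],s['grasp_force'])
h=cv2.cvtColor(f['img'],cv2.COLOR_RGB2HSV)
w=((h[...,1]<45)&(h[...,2]>185)).astype(np.uint8)
k,l,st,c=cv2.connectedComponentsWithStats(w)
for i in range(1,k):
    if 100<st[i,4]<3000: print(st[i],c[i].round(1),atz(f,st[i,0]+st[i,2]/2,st[i,1]+st[i,3]/2,14).round(1))
print([proj(f,p).round() for p in((553,78.2,14),(487.4,81.1,14),(489.6,146.4,14))])"
```

```text
[552.56555991  78.90983515 182.6793829 ] [-3.14093457e+00  3.53678996e-04  1.54911048e+00] [ 0.39207056 -0.09029617 -0.98693375] 0.2235616559920399 25.801635961979628
[ 57   0  17  18 114] [64.9  6.1] [372.  250.6  14. ]
[439   8  25  12 107] [450.7  13.2] [747.7 238.9  14. ]
[456  25  24  18 121] [468.9  33. ] [767.1 221.   14. ]
[451  48  19  14 102] [460.7  55.3] [763.1 202.1  14. ]
[473  76  25  19 180] [485.7  85.7] [794.3 172.7  14. ]
[ 79  89  19  15 105] [88.2 95.8] [379.8 170.   14. ]
[476  90  36  60 537] [496.6 117.1] [810.5 137.7  14. ]
[ 88  98  22  29 207] [ 97.8 113.7] [388.1 153.7  14. ]
[176  98  38  40 632] [194.6 117.7] [490.  146.1  14. ]
[ 413  129   99   91 2165] [468.9 176.2] [787.7  78.6  14. ]
[432 130  16  29 150] [440.6 141.8] [756.8 112.8  14. ]
[  42  133   76   97 1282] [ 81.  184.3] [353.5  78.9  14. ]
[ 48 138  27  27 182] [ 61.6 150.7] [339.5 113.3  14. ]
[179 161  37  36 551] [197.  178.3] [487.7  79.2  14. ]
[ 37 162  24  14 102] [ 45.8 167.7] [321.4  94.   14. ]
[238 162  36  32 451] [255.2 176. ] [554.2  79.1  14. ]
[  4 165  37  25 219] [ 25.1 178.6] [289.1  84.8  14. ]
[ 20 189  19  19 101] [ 28.4 198.8] [291.1  59.9  14. ]
[484 205  28  36 277] [495.7 221.5] [840.5  18.9  14. ]
[421 244  35  51 779] [437.2 265.9] [779.9 -42.   14. ]
[  0 268  22  30 168] [  9.2 284.7] [240.9 -51.   14. ]
[array([255., 179.]), array([197., 177.]), array([195., 118.])]
```

Request:
{"method": "step_arm", "body": {
  "motion": [
    {"claw": 10, "delta_pos": [-0.7, 1, 30], "turn": 0},
    {"claw": 10, "delta_pos": [0, 0, 30], "turn": 0},
    {"claw": 10, "delta_pos": [0, 0, 30], "turn": 0},
    {"claw": 10, "delta_pos": [0, 0, 20], "turn": 0},
    {"claw": 10, "delta_pos": [0, 0, 8], "turn": 0},
    {"claw": 10, "delta_pos": [0, 0, 2], "turn": 0},
    {"claw": 10, "delta_pos": [0, 0, 0], "turn": 0},
    {"claw": 10, "delta_pos": [0, 0, 0], "turn": 0}
  ]
}}

```text
clock: 28.5
eef_pos: [555.1, 77.7, 64.0]
tcp_rot: [3.14, -0.0, 1.547]
contact_force: [0.7, -0.9, -0.0]
opening: 0.223
grasp_force: 25.8
```

Request:
{"method": "step_arm", "body": {
  "motion": [
    {"claw": 10, "delta_pos": [0, 0, 1.5], "turn": 0},
    {"claw": 10, "delta_pos": [0, 0, 0], "turn": 0},
    {"claw": 10, "delta_pos": [0, 0, 0], "turn": 0}
  ]
}}

```text
clock: 28.75
eef_pos: [554.6, 78.0, 62.2]
tcp_rot: [3.14, -0.0, 1.548]
contact_force: [0.5, -0.2, -1.1]
opening: 0.228
grasp_force: 25.8
```

Request:
{"method": "step_arm", "body": {
  "motion": [
    {"claw": 10, "delta_pos": [0, 0, 1], "turn": 0},
    {"claw": 10, "delta_pos": [0, 0, 0], "turn": 0},
    {"claw": 10, "delta_pos": [0, 0, 0], "turn": 0}
  ]
}}

```text
clock: 29.0
eef_pos: [554.4, 78.0, 60.7]
tcp_rot: [3.141, -0.0, 1.548]
contact_force: [-0.4, 0.4, 1.9]
opening: 0.225
grasp_force: 26.1
```

Request:
{"method": "step_arm", "body": {
  "motion": [
    {"claw": 10, "delta_pos": [-0.2, -0.6, 0.8], "turn": 0},
    {"claw": 10, "delta_pos": [0, 0, 0], "turn": 0},
    {"claw": 19, "delta_pos": [0, 0, 0], "turn": 0},
    {"claw": 19.5, "delta_pos": [0, 0, 0], "turn": 0},
    {"claw": 20, "delta_pos": [0, 0, 0], "turn": 0},
    {"claw": 22, "delta_pos": [0, 0, 0], "turn": 0},
    {"claw": 28, "delta_pos": [0, 0, 0], "turn": 0},
    {"claw": 36, "delta_pos": [0, 0, 0], "turn": 0}
  ]
}}

```text
clock: 29.67
eef_pos: [553.3, 77.7, 59.4]
tcp_rot: [-3.141, 0.0, 1.548]
contact_force: [-0.2, 1.1, 0.5]
opening: 0.425
grasp_force: 0.0
```

Request:
{"method": "step_arm", "body": {
  "motion": [
    {"claw": 40, "delta_pos": [0, 0, -15], "turn": 0},
    {"claw": 40, "delta_pos": [0, 0, -30], "turn": 0},
    {"claw": 40, "delta_pos": [0, 0, -30], "turn": 0},
    {"claw": 60, "delta_pos": [0, 0, -35], "turn": 0},
    {"claw": 60, "delta_pos": [0, 0, -10], "turn": 0},
    {"claw": 60, "delta_pos": [0, 0, 0], "turn": 0},
    {"claw": 60, "delta_pos": [0, 0, 0], "turn": 0}
  ]
}}

```text
clock: 30.25
eef_pos: [553.6, 77.7, 179.7]
tcp_rot: [3.141, -0.0, 1.548]
contact_force: [-0.8, -0.8, 0.2]
opening: 0.699
grasp_force: 0.0
```

```bash
cat >> h.py <<'E'
def stand(f,cups):
    h=cv2.cvtColor(f['img'],cv2.COLOR_RGB2HSV)
    d=(h[...,2]<75)
    for cu in cups:
        pt=proj(f,(*cu,82)); pb=proj(f,(*cu,32)); C=-np.array(f['R']).T@f['t']
        r=10*K(f)/np.linalg.norm(np.array((*cu,82))-C); rb=22*K(f)/np.linalg.norm(np.array((*cu,32))-C)
        # best disc match for cap top (dark) near pt and for ball (gold or dark)
        g=((h[...,1]>85)&(h[...,2]>85)&(h[...,0]<30))|d
        def best(m,p,r,w=14):
            yy,xx=np.mgrid[0:384,0:512]; b=(-9,0,0)
            for dx in range(-w,w+1):
                for dy in range(-w,w+1):
                    rr=np.hypot(xx-p[0]-dx,yy-p[1]-dy); q=m[rr<r].mean()-m[(rr>r+1)&(rr<r+3)].mean()
                    if q>b[0]: b=(round(float(q),2),dx,dy)
            return b
        bt,bb=best(d,pt,r),best(g,pb,rb)
        T=atz(f,pt[0]+bt[1],pt[1]+bt[2],82);B=atz(f,pb[0]+bb[1],pb[1]+bb[2],32)
        print(cu,'top',bt,T.round(1)[:2],'ball',bb,B.round(1)[:2],'lean',((T-B)[:2]/50).round(3))
E
python3 -c "
from h import *
f=shot('wrist','w23'); s=sense();print(s['eef_pos'],s['tcp_rot'])
stand(f,[(553,78.2),(555.1,144.4)])"
```

```text
[552.85828718  77.58858669 178.6432328 ] [-3.14050762e+00  2.28280325e-04  1.54775150e+00]
(553, 78.2) top (0.73, -2, -3) [551.3  81. ] ball (0.85, 0, 1) [553.   77.1] lean [-0.033  0.077]
(555.1, 144.4) top (0.43, -2, -1) [553.5 145.2] ball (0.84, 0, 0) [555.1 144.4] lean [-0.032  0.016]
```

```bash
python3 -c "
from h import *
t=dict(np.load('pics/top0.npz'));q=.64
for c in((604,250),(640,237),(655,268),(615,284)): print(atz(t,c[0]*q,c[1]*q,130).round())
for c in((588,262),(598,289),(610,287)): print('base',atz(t,c[0]*q,c[1]*q,0).round())"
```

```text
[ 664. -414.  130.]
[ 695. -497.  130.]
[ 623. -528.  130.]
[ 586. -435.  130.]
base [ 661. -419.    0.]
base [ 592. -442.    0.]
base [ 598. -472.    0.]
```

Request:
{"method": "step_arm", "body": {
  "motion": [
    {"claw": 85, "delta_pos": [-25, -1.7, 0], "turn": 0},
    {"claw": 85, "delta_pos": [-33, -1.7, 0], "turn": 0},
    {"claw": 85, "delta_pos": [-33, -1.7, 0], "turn": 0},
    {"claw": 85, "delta_pos": [-33, -1.7, 0], "turn": 0},
    {"claw": 85, "delta_pos": [-33, -1.7, 0], "turn": 0},
    {"claw": 85, "delta_pos": [-33, -1.7, 0], "turn": 0},
    {"claw": 85, "delta_pos": [-33, -1.7, 0], "turn": 0},
    {"claw": 85, "delta_pos": [-33, -1.7, 0], "turn": 0}
  ]
}}

```text
clock: 30.97
eef_pos: [532.5, -179.1, 177.5]
tcp_rot: [-3.138, -0.001, 1.548]
contact_force: [0.1, 0.1, -0.1]
opening: 0.995
grasp_force: 0.0
```

Request:
{"method": "step_arm", "body": {
  "motion": [
    {"claw": 85, "delta_pos": [-33, -1.7, 0], "turn": 0},
    {"claw": 85, "delta_pos": [-33, -1.7, 0], "turn": 0},
    {"claw": 85, "delta_pos": [-33, -1.7, 0], "turn": 0},
    {"claw": 85, "delta_pos": [-33, -1.7, 0], "turn": 0},
    {"claw": 85, "delta_pos": [-33, -1.7, 0], "turn": 0.1},
    {"claw": 85, "delta_pos": [0, 0, 0], "turn": 0.1},
    {"claw": 85, "delta_pos": [0, 0, 0], "turn": 0.08},
    {"claw": 85, "delta_pos": [0, 0, 0], "turn": 0}
  ]
}}

```text
clock: 31.63
eef_pos: [520.4, -342.8, 177.1]
tcp_rot: [-3.138, -0.001, 1.263]
contact_force: [0.3, 0.3, -0.2]
opening: 0.999
grasp_force: 0.0
```

Request:
{"method": "step_arm", "body": {
  "motion": [
    {"claw": 85, "delta_pos": [0, 0, 0], "turn": 0},
    {"claw": 85, "delta_pos": [0, 0, 0], "turn": 0}
  ]
}}

```text
clock: 31.8
eef_pos: [521.3, -342.0, 178.4]
tcp_rot: [-3.14, -0.001, 1.271]
contact_force: [-1.2, 0.7, -0.5]
opening: 0.995
grasp_force: 0.0
```

```bash
python3 -c "
from h import *
f=shot('wrist','w24'); s=sense();print(s['eef_pos'],s['tcp_rot'],s['qpos'][5])
im=cv2.cvtColor(f['img'],cv2.COLOR_RGB2HSV)[120:280,180:330]
g=((im[...,1]>130)&(im[...,2]>85)&(im[...,0]>15)&(im[...,0]<30)).astype(np.uint8); d=(im[...,2]<65).astype(np.uint8)
for n,m in(('g',g),('d',d)):
    k,l,st,c=cv2.connectedComponentsWithStats(m)
    for i in range(1,k):
        if st[i,4]>150: print(n,st[i]+[180,120,0,0,0],c[i]+[180,120],atz(f,*(c[i]+[180,120]),36 if n=='g' else 69).round(1))
print(proj(f,(522.1,-346.7,36)),proj(f,(501.6,-340.3,69)))"
```

```text
[ 521.49077591 -342.03408166  178.74345785] [-3.14027761e+00 -3.89490115e-04  1.27063410e+00] -0.282747209394301
g [238 171  35  37 549] [256.81785064 191.31147541] [ 521.5 -351.5   36. ]
d [220 182  27  25 376] [233.08776596 195.29787234] [ 501.7 -340.1   69. ]
[256.01236563 186.94837435] [233.06277533 195.52914692]
```

Request:
{"method": "step_arm", "body": {
  "motion": [
    {"claw": 85, "delta_pos": [-4.2, 1, 35], "turn": 0},
    {"claw": 85, "delta_pos": [0, 0, 35], "turn": 0},
    {"claw": 85, "delta_pos": [0, 0, 30], "turn": 0},
    {"claw": 85, "delta_pos": [0, 0, 15], "turn": 0},
    {"claw": 85, "delta_pos": [0, 0, 0], "turn": 0},
    {"claw": 85, "delta_pos": [0, 0, 0], "turn": 0}
  ]
}}

```text
clock: 32.35
eef_pos: [521.2, -346.4, 64.0]
tcp_rot: [-3.14, -0.0, 1.269]
contact_force: [-0.1, -0.5, 0.9]
opening: 0.995
grasp_force: 0.0
```

Request:
{"method": "step_arm", "body": {
  "motion": [
    {"claw": 75, "delta_pos": [0, 0, 0], "turn": 0},
    {"claw": 68, "delta_pos": [0, 0, 0], "turn": 0},
    {"claw": 61, "delta_pos": [0, 0, 0], "turn": 0},
    {"claw": 54, "delta_pos": [0, 0, 0], "turn": 0},
    {"claw": 48, "delta_pos": [0, 0, 0], "turn": 0},
    {"claw": 42, "delta_pos": [0, 0, 0], "turn": 0},
    {"claw": 36, "delta_pos": [0, 0, 0], "turn": 0},
    {"claw": 36, "delta_pos": [0, 0, 0], "turn": 0}
  ],
  "force": 20
}}

```text
clock: 33.02
eef_pos: [521.5, -347.0, 64.7]
tcp_rot: [3.141, 0.0, 1.268]
contact_force: [0.0, 0.0, 0.1]
opening: 0.421
grasp_force: 0.3
```

Request:
{"method": "step_arm", "body": {
  "motion": [
    {"claw": 32, "delta_pos": [0, 0, 0], "turn": 0},
    {"claw": 28, "delta_pos": [0, 0, 0], "turn": 0},
    {"claw": 25, "delta_pos": [0, 0, 0], "turn": 0},
    {"claw": 22, "delta_pos": [0, 0, 0], "turn": 0},
    {"claw": 18, "delta_pos": [0, 0, 0], "turn": 0},
    {"claw": 10, "delta_pos": [0, 0, 0], "turn": 0},
    {"claw": 10, "delta_pos": [0, 0, 0], "turn": 0},
    {"claw": 10, "delta_pos": [0, 0, 0], "turn": 0}
  ],
  "force": 25
}}

```text
clock: 33.68
eef_pos: [525.5, -349.4, 68.3]
tcp_rot: [3.132, 0.002, 1.268]
contact_force: [2.4, -0.0, 19.9]
opening: 0.236
grasp_force: 26.2
```

Request:
{"method": "step_arm", "body": {
  "motion": [
    {"claw": 10, "delta_pos": [0, 0, -10], "turn": 0},
    {"claw": 10, "delta_pos": [0, 0, -25], "turn": 0},
    {"claw": 10, "delta_pos": [0, 0, -30], "turn": 0},
    {"claw": 10, "delta_pos": [0, 0, -35], "turn": 0},
    {"claw": 10, "delta_pos": [0, 0, -22], "turn": 0},
    {"claw": 10, "delta_pos": [0, 0, 0], "turn": -0.1},
    {"claw": 10, "delta_pos": [0, 0, 0], "turn": -0.1},
    {"claw": 10, "delta_pos": [0, 0, 0], "turn": -0.1}
  ]
}}

```text
clock: 34.35
eef_pos: [521.3, -346.9, 187.2]
tcp_rot: [3.141, 0.0, 1.573]
contact_force: [-0.8, 0.1, -0.9]
opening: 0.23
grasp_force: 25.3
```

```bash
python3 -c "
from h import *
f=shot('wrist','w25'); s=sense();print(s['eef_pos'],s['tcp_rot'],s['contact_force'],s['opening'],s['grasp_force'])
g,d,im=lean(f,0); print(''.join('g' if a else 'd' if b else '.' for a,b in zip(g,d))[170:300])
f=dict(np.load('pics/w22.npz'));g,d,im=lean(f,0); print(''.join('g' if a else 'd' if b else '.' for a,b in zip(g,d))[170:300])
"
```

```text
[ 521.09911945 -346.77063107  186.80147734] [-3.14127718e+00 -1.93768489e-04  1.57970048e+00] [-0.48789561  0.07918767 -0.4917511 ] 0.2297307898331643 25.350804179906845
gggggggggggggggggggggggggggggggggggggggggggggggggggggggggdddddddddddddddddddddddddddddddddddddddddddddddddddddd...................
......................ggggggggggggggggggggggggggggggggggggggdddddddddddddddddddddddddddddddddddddddddddddddddddddggggggggggggggggg
```

```bash
python3 -c "
import cv2
cv2.imwrite('pics/w25b.png',cv2.resize(cv2.imread('pics/w25.png')[130:330,150:362],(636,600)))"
```

```text
(no output)
```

View pics/w25b.png

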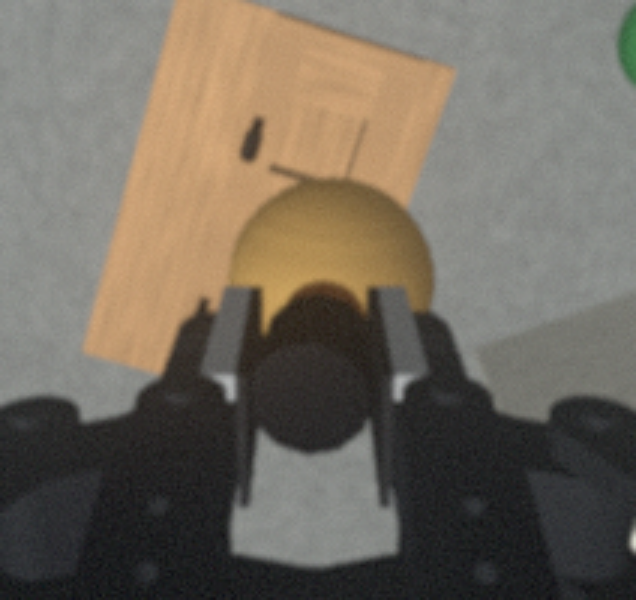

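C is held: the ball is at (332,280) and the cap top at (310,397), which is a small lean of about 0.1 rad along the closing line. A firmer squeeze should straighten it.

Request:
{"method": "step_arm", "body": {
  "motion": [
    {"claw": 5, "delta_pos": [0, 0, 0], "turn": 0.02},
    {"claw": 5, "delta_pos": [0, 0, 0], "turn": 0},
    {"claw": 5, "delta_pos": [0, 0, 0], "turn": 0},
    {"claw": 5, "delta_pos": [0, 0, 0], "turn": 0}
  ],
  "force": 60
}}

```text
clock: 34.73
eef_pos: [521.3, -346.9, 186.4]
tcp_rot: [-3.141, -0.0, 1.546]
contact_force: [0.0, -0.1, -0.7]
opening: 0.214
grasp_force: 58.9
```

```bash
python3 - <<'E'
from h import *
f=shot('wrist','w26');s=sense();print(s['eef_pos'],s['tcp_rot'],s['opening'],s['grasp_force'])
for n in('w26','w25','w22'):
    f=dict(np.load(f'pics/{n}.npz'));h=cv2.cvtColor(f['img'],cv2.COLOR_RGB2HSV)
    out=[]
    for r in (200,205,210,215):   # gold extent per row
        c=np.where((h[r,215:300,1]>125)&(h[r,215:300,0]>14)&(h[r,215:300,0]<30))[0]+215; out.append((int(c.min()),int(c.max())))
    cap=[]
    for r in (262,268,274):
        c=np.where(h[r,:,2]>75)[0]; l=c[c<250]; 
        cc=np.where(h[r,225:285,2]<70)[0]+225; cap.append((int(cc.min()),int(cc.max())))
    print(n,out,cap)
E
```

```text
[ 521.34127652 -346.95084215  186.43742614] [-3.14132053e+00 -1.57775201e-04  1.54647810e+00] 0.21506469376682696 58.90754967927933
w26 [(236, 275), (232, 285), (230, 288), (228, 287)] [(225, 284), (225, 284), (225, 284)]
w25 [(236, 278), (233, 283), (229, 282), (228, 286)] [(230, 279), (225, 284), (225, 284)]Traceback (most recent call last):
  File "<stdin>", line 7, in <module>
    return umr_minimum(a, axis, None, out, keepdims, initial, where)
ValueError: zero-size array to reduction operation minimum which has no identity
```

Request:
{"method": "step_arm", "body": {
  "motion": [
    {"claw": 5, "delta_pos": [15, -3, 0], "turn": 0},
    {"claw": 5, "delta_pos": [30, -3.3, 0], "turn": 0},
    {"claw": 5, "delta_pos": [32, -3.3, 0], "turn": 0},
    {"claw": 5, "delta_pos": [32, -3.3, 0], "turn": 0},
    {"claw": 5, "delta_pos": [32, -3.3, 0], "turn": 0},
    {"claw": 5, "delta_pos": [32, -3.3, 0], "turn": 0},
    {"claw": 5, "delta_pos": [32, -3.3, 0], "turn": 0},
    {"claw": 5, "delta_pos": [32, -3.3, 0], "turn": 0}
  ],
  "force": 30
}}

```text
clock: 35.45
eef_pos: [499.9, -107.4, 186.6]
tcp_rot: [-3.142, -0.0, 1.547]
contact_force: [1.0, 0.2, -1.2]
opening: 0.216
grasp_force: 58.9
```

Request:
{"method": "step_arm", "body": {
  "motion": [
    {"claw": 5, "delta_pos": [32, -3.3, 0], "turn": 0},
    {"claw": 5, "delta_pos": [32, -3.3, 0], "turn": 0},
    {"claw": 5, "delta_pos": [32, -3.3, 0], "turn": 0},
    {"claw": 5, "delta_pos": [32, -3.3, 0], "turn": 0},
    {"claw": 5, "delta_pos": [32, -3.3, 0], "turn": 0},
    {"claw": 5, "delta_pos": [20, -2, 0], "turn": 0},
    {"claw": 5, "delta_pos": [7.5, -1, 0], "turn": 0},
    {"claw": 5, "delta_pos": [0, 0, 0], "turn": 0}
  ]
}}

```text
clock: 36.12
eef_pos: [484.9, 80.1, 186.6]
tcp_rot: [-3.142, -0.0, 1.55]
contact_force: [-0.2, -0.7, -1.0]
opening: 0.213
grasp_force: 59.0
```

Request:
{"method": "step_arm", "body": {
  "motion": [
    {"claw": 5, "delta_pos": [0, 0, 0], "turn": 0},
    {"claw": 5, "delta_pos": [0, 0, 0], "turn": 0}
  ]
}}

```text
clock: 36.28
eef_pos: [485.5, 77.7, 186.6]
tcp_rot: [-3.142, 0.0, 1.547]
contact_force: [0.5, 0.0, -0.8]
opening: 0.211
grasp_force: 59.0
```

```bash
python3 - <<'E'
from h import *
f=shot('wrist','w27');s=sense();e=s['eef_pos'];print(e,s['tcp_rot'],s['opening'],s['grasp_force'])
h=cv2.cvtColor(f['img'],cv2.COLOR_RGB2HSV)
g=((h[...,1]>110)&(h[...,2]>80)&(h[...,0]>12)&(h[...,0]<30)).astype(np.uint8); g[:150]=0
k,l,st,c=cv2.connectedComponentsWithStats(g)
for i in range(1,k):
    if st[i,4]>200: print(st[i],c[i].round(1))
for r in(200,205,210,215,220):
    x=np.where(g[r,215:300])[0]+215; print(r,x.min() if len(x) else 0,x.max() if len(x) else 0)
b=e+[0,0,-27]; print('upright ball proj',proj(f,b), 'r',22*K(f)/np.linalg.norm(b+np.array(f['R']).T@f['t']))
E
```

```text
[485.55849956  77.46328407 186.54900338] [-3.14150104e+00  3.04472697e-04  1.54665474e+00] 0.20867633900435348 58.95302128046751
[446 150  26  97 490] [457.8 197.6]
[298 161  39  37 775] [314.4 175.8]
[ 224  192  216   55 2963] [287.5 220.8]
[204 200   8  44 212] [207.  222.7]
200 237 281
205 232 286
210 223 293
215 224 298
220 224 298
upright ball proj [254.19299489 225.06429527] r 34.41857527244343
```

Request:
{"method": "step_arm", "body": {
  "motion": [
    {"claw": 5, "delta_pos": [3.2, -1, 30], "turn": 0},
    {"claw": 5, "delta_pos": [0, 0, 35], "turn": 0},
    {"claw": 5, "delta_pos": [0, 0, 30], "turn": 0},
    {"claw": 5, "delta_pos": [0, 0, 18], "turn": 0},
    {"claw": 5, "delta_pos": [0, 0, 8], "turn": 0},
    {"claw": 5, "delta_pos": [0, 0, 0], "turn": 0},
    {"claw": 5, "delta_pos": [0, 0, 0], "turn": 0}
  ]
}}

```text
clock: 36.92
eef_pos: [485.1, 80.9, 65.7]
tcp_rot: [-3.141, 0.0, 1.546]
contact_force: [0.2, -0.5, -1.3]
opening: 0.214
grasp_force: 59.2
```

Request:
{"method": "step_arm", "body": {
  "motion": [
    {"claw": 5, "delta_pos": [0, 0, 1.5], "turn": 0},
    {"claw": 5, "delta_pos": [0, 0, 0], "turn": 0},
    {"claw": 5, "delta_pos": [0, 0, 0], "turn": 0}
  ]
}}

```text
clock: 37.17
eef_pos: [485.0, 81.5, 64.5]
tcp_rot: [3.141, -0.0, 1.547]
contact_force: [-0.6, 0.6, -0.2]
opening: 0.216
grasp_force: 59.2
```

Request:
{"method": "step_arm", "body": {
  "motion": [
    {"claw": 5, "delta_pos": [0, 0, 1], "turn": 0},
    {"claw": 5, "delta_pos": [0, 0, 0], "turn": 0},
    {"claw": 5, "delta_pos": [0, 0, 0], "turn": 0}
  ]
}}

```text
clock: 37.42
eef_pos: [484.9, 81.7, 63.4]
tcp_rot: [3.141, 0.0, 1.548]
contact_force: [0.4, -1.6, 2.7]
opening: 0.216
grasp_force: 60.7
```

Request:
{"method": "step_arm", "body": {
  "motion": [
    {"claw": 5, "delta_pos": [0, -1, 0.5], "turn": 0},
    {"claw": 19, "delta_pos": [0, 0, 0], "turn": 0},
    {"claw": 19.5, "delta_pos": [0, 0, 0], "turn": 0},
    {"claw": 20, "delta_pos": [0, 0, 0], "turn": 0},
    {"claw": 22, "delta_pos": [0, 0, 0], "turn": 0},
    {"claw": 26, "delta_pos": [0, 0, 0], "turn": 0},
    {"claw": 28, "delta_pos": [0, 2.6, 0], "turn": 0},
    {"claw": 28, "delta_pos": [0, 0, -2], "turn": 0}
  ],
  "force": 20
}}

```text
clock: 38.08
eef_pos: [487.3, 81.8, 64.9]
tcp_rot: [3.14, -0.0, 1.548]
contact_force: [-0.2, -0.6, -0.2]
opening: 0.332
grasp_force: 0.1
```

Request:
{"method": "step_arm", "body": {
  "motion": [
    {"claw": 25, "delta_pos": [0, 0, 0], "turn": 0},
    {"claw": 22, "delta_pos": [0, 0, 0], "turn": 0},
    {"claw": 20, "delta_pos": [0, 0, 0], "turn": 0},
    {"claw": 18, "delta_pos": [0, 0, 0], "turn": 0},
    {"claw": 18, "delta_pos": [0, 0, 0], "turn": 0}
  ]
}}

```text
clock: 38.5
eef_pos: [485.9, 81.6, 64.4]
tcp_rot: [-3.141, 0.0, 1.548]
contact_force: [0.0, 0.1, -0.3]
opening: 0.229
grasp_force: 19.5
```

Request:
{"method": "step_arm", "body": {
  "motion": [
    {"claw": 19.5, "delta_pos": [0, 0, 0], "turn": 0},
    {"claw": 20, "delta_pos": [0, 0, 0], "turn": 0},
    {"claw": 23, "delta_pos": [0, 0, 0], "turn": 0},
    {"claw": 30, "delta_pos": [0, 0, 0], "turn": 0},
    {"claw": 36, "delta_pos": [0, 0, 0], "turn": 0},
    {"claw": 36, "delta_pos": [0, 0, -25], "turn": 0},
    {"claw": 36, "delta_pos": [0, 0, -35], "turn": 0},
    {"claw": 36, "delta_pos": [0, 0, -35], "turn": 0}
  ]
}}

```text
clock: 39.17
eef_pos: [485.1, 81.5, 160.0]
tcp_rot: [-3.139, 0.001, 1.548]
contact_force: [0.9, 0.1, 0.2]
opening: 0.419
grasp_force: 0.0
```

Request:
{"method": "step_arm", "body": {
  "motion": [
    {"claw": 60, "delta_pos": [0, 35, -20], "turn": 0},
    {"claw": 60, "delta_pos": [0, 0, 0], "turn": 0},
    {"claw": 60, "delta_pos": [0, 0, 0], "turn": 0}
  ]
}}

```text
clock: 39.42
eef_pos: [523.5, 81.0, 181.2]
tcp_rot: [3.137, -0.001, 1.547]
contact_force: [-0.3, -0.1, -0.9]
opening: 0.703
grasp_force: 0.0
```

```bash
python3 -c "
from h import *
f=shot('wrist','w28'); s=sense();print(s['eef_pos'],s['tcp_rot'])
stand(f,[(487.5,80.7),(553,78.2),(555.1,144.4)])
t=shot('top','t2'); g=shot('scene','s2')
for n,f in(('t',t),('s',g)):
    h=cv2.cvtColor(f['img'],cv2.COLOR_RGB2HSV); p=proj(f,(457.3,-219.6,30)); print(n,'exp',p)
    m=((h[...,0]>105)&(h[...,0]<125)&(h[...,1]>150)).astype(np.uint8)
    k,l,st,c=cv2.connectedComponentsWithStats(m)
    for i in range(1,k):
        if st[i,4]>40: print(st[i],c[i].round(1),atz(f,*c[i],30).round(1))
"
```

```text
[521.44355554  80.82032278 179.70662034] [ 3.14115125e+00 -8.60391021e-05  1.54761684e+00]
(487.5, 80.7) top (0.76, -1, 4) [486.4  77. ] ball (0.79, -1, 2) [486.3  78.5] lean [ 0.001 -0.03 ]
(553, 78.2) top (0.86, -4, -3) [549.4  81.1] ball (0.9, 0, 1) [553.   77.1] lean [-0.072  0.079]
(555.1, 144.4) top (0.8, -3, -1) [552.6 145.3] ball (0.94, 0, 0) [555.1 144.4] lean [-0.05   0.017]
t exp [327.96199771 218.90428453]
[159 102  40  33 664] [178.1 118.1] [849.  360.4  30. ]
s exp [163.67113837 246.5524221 ]
[267  34  37  37 332] [284.8  53.8] [168.3 756.9  30. ]
[ 364  177   32   43 1150] [379.4 198.1] [861.6 347.4  30. ]
[160 243  11   9  80] [164.6 247. ] [ 460.5 -218.8   30. ]
```

Request:
{"method": "step_arm", "body": {
  "motion": [
    {"claw": 36, "delta_pos": [0, 0, 0], "turn": -0.12},
    {"claw": 36, "delta_pos": [0, 0, 0], "turn": -0.12},
    {"claw": 36, "delta_pos": [0, 0, 0], "turn": -0.12},
    {"claw": 36, "delta_pos": [0, 0, 0], "turn": -0.12},
    {"claw": 36, "delta_pos": [0, 0, 0], "turn": -0.12},
    {"claw": 36, "delta_pos": [0, 0, 0], "turn": -0.12},
    {"claw": 36, "delta_pos": [0, 0, 0], "turn": -0.12},
    {"claw": 36, "delta_pos": [0, 0, 0], "turn": -0.12}
  ]
}}

```text
clock: 40.23
eef_pos: [519.7, 80.7, 178.2]
tcp_rot: [-3.139, -0.002, 2.514]
contact_force: [-0.5, 0.5, -0.6]
opening: 0.421
grasp_force: 0.0
```

Request:
{"method": "step_arm", "body": {
  "motion": [
    {"claw": 36, "delta_pos": [0, 0, 0], "turn": -0.12},
    {"claw": 36, "delta_pos": [0, 0, 0], "turn": -0.12},
    {"claw": 36, "delta_pos": [0, 0, 0], "turn": -0.12},
    {"claw": 36, "delta_pos": [0, 0, 0], "turn": -0.12},
    {"claw": 36, "delta_pos": [0, 0, 0], "turn": -0.12},
    {"claw": 36, "delta_pos": [-31.9, -1.9, 0], "turn": 0},
    {"claw": 36, "delta_pos": [0, 0, 0], "turn": 0},
    {"claw": 36, "delta_pos": [0, 0, 0], "turn": 0}
  ]
}}

```text
clock: 40.9
eef_pos: [552.9, 77.7, 178.4]
tcp_rot: [-3.141, -0.002, 3.107]
contact_force: [-0.3, 0.0, -0.6]
opening: 0.42
grasp_force: 0.0
```

```bash
python3 -c "
from h import *
f=shot('wrist','w29'); s=sense();print(s['eef_pos'],s['tcp_rot'])
stand(f,[(487.5,80.7),(553,78.2),(555.1,144.4)])"
```

```text
[551.95655339  77.72032145 178.31792257] [-3.14117156e+00 -2.67734423e-03  3.10717773e+00]
(487.5, 80.7) top (0.91, -7, -3) [484.9  75.1] ball (0.97, -1, -1) [486.5  79.7] lean [-0.031 -0.093]
(553, 78.2) top (0.89, 1, -5) [548.5  79.2] ball (0.9, -1, -1) [551.9  77.2] lean [-0.068  0.041]
(555.1, 144.4) top (0.8, -2, -3) [552.3 142.5] ball (0.83, 0, 1) [556.2 144.4] lean [-0.078 -0.038]
```

Request:
{"method": "step_arm", "body": {
  "motion": [
    {"claw": 65, "delta_pos": [8.4, -25, 0], "turn": 0},
    {"claw": 65, "delta_pos": [8.4, -31, 0], "turn": 0},
    {"claw": 65, "delta_pos": [8.4, -31, 0], "turn": 0},
    {"claw": 65, "delta_pos": [8.4, -31, 0], "turn": 0},
    {"claw": 65, "delta_pos": [8.4, -31, 0], "turn": 0},
    {"claw": 65, "delta_pos": [8.4, -31, 0], "turn": 0},
    {"claw": 65, "delta_pos": [8.4, -31, 0], "turn": 0},
    {"claw": 65, "delta_pos": [8.4, -31, 0], "turn": 0}
  ]
}}

```text
clock: 41.62
eef_pos: [475.6, -162.4, 179.0]
tcp_rot: [3.141, -0.002, 3.108]
contact_force: [0.1, -0.1, -0.4]
opening: 0.759
grasp_force: 0.0
```

Request:
{"method": "step_arm", "body": {
  "motion": [
    {"claw": 65, "delta_pos": [8.4, -31, 0], "turn": 0},
    {"claw": 65, "delta_pos": [8.4, -27, 0], "turn": 0},
    {"claw": 65, "delta_pos": [0, 0, 0], "turn": 0},
    {"claw": 65, "delta_pos": [0, 0, 0], "turn": 0},
    {"claw": 65, "delta_pos": [0, 0, 0], "turn": 0}
  ]
}}

```text
clock: 42.03
eef_pos: [458.1, -218.4, 179.1]
tcp_rot: [3.141, -0.001, 3.107]
contact_force: [-0.0, 0.2, -0.3]
opening: 0.761
grasp_force: 0.0
```

```bash
cat >> h.py <<'E'
def can(fn,cam='wrist',z=30):
    f=shot(cam,fn); h=cv2.cvtColor(f['img'],cv2.COLOR_RGB2HSV); print(sense()['eef_pos'].round(1))
    m=((h[...,0]>100)&(h[...,0]<130)&(h[...,1]>120)).astype(np.uint8)
    k,l,st,c=cv2.connectedComponentsWithStats(m)
    for i in range(1,k):
        if st[i,4]>40: print(st[i],atz(f,st[i,0]+(st[i,2]-1)/2,st[i,1]+(st[i,3]-1)/2,z).round(1))
E
python3 -c "
from h import *
can('w30')"
```

```text
[ 458.5 -218.1  179.2]
[237 165  35  35 951] [ 457.  -220.2   30. ]
```

Request:
{"method": "step_arm", "body": {
  "motion": [
    {"claw": 65, "delta_pos": [1.4, -1.8, 35], "turn": 0},
    {"claw": 65, "delta_pos": [0, 0, 40], "turn": 0},
    {"claw": 65, "delta_pos": [0, 0, 40], "turn": 0},
    {"claw": 65, "delta_pos": [0, 0, 30], "turn": 0},
    {"claw": 65, "delta_pos": [0, 0, 15], "turn": 0},
    {"claw": 65, "delta_pos": [0, 0, 6], "turn": 0},
    {"claw": 65, "delta_pos": [0, 0, 0], "turn": 0},
    {"claw": 65, "delta_pos": [0, 0, 0], "turn": 0}
  ]
}}

```text
clock: 42.75
eef_pos: [458.1, -220.4, 14.1]
tcp_rot: [-3.142, 0.0, 3.109]
contact_force: [-0.5, 0.2, 0.7]
opening: 0.76
grasp_force: 0.0
```

Request:
{"method": "step_arm", "body": {
  "motion": [
    {"claw": 55, "delta_pos": [0, 0, 0], "turn": 0},
    {"claw": 45, "delta_pos": [0, 0, 0], "turn": 0},
    {"claw": 30, "delta_pos": [0, 0, 0], "turn": 0},
    {"claw": 30, "delta_pos": [0, 0, 0], "turn": 0},
    {"claw": 30, "delta_pos": [0, 0, 0], "turn": 0},
    {"claw": 30, "delta_pos": [0, 0, 0], "turn": 0}
  ],
  "force": 25
}}

```text
clock: 43.25
eef_pos: [458.5, -221.2, 15.0]
tcp_rot: [-3.141, 0.002, 3.108]
contact_force: [-0.7, 1.4, 7.1]
opening: 0.467
grasp_force: 24.2
```

Request:
{"method": "step_arm", "body": {
  "motion": [
    {"claw": 30, "delta_pos": [0, 0, -10], "turn": 0},
    {"claw": 30, "delta_pos": [0, 0, -25], "turn": 0},
    {"claw": 30, "delta_pos": [0, 0, -35], "turn": 0},
    {"claw": 30, "delta_pos": [0, 0, -35], "turn": 0},
    {"claw": 30, "delta_pos": [0, 0, -35], "turn": 0},
    {"claw": 30, "delta_pos": [-7, 15, -25], "turn": 0},
    {"claw": 30, "delta_pos": [-14, 30, 0], "turn": 0},
    {"claw": 30, "delta_pos": [-14, 30, 0], "turn": 0}
  ]
}}

```text
clock: 43.92
eef_pos: [496.4, -147.3, 182.1]
tcp_rot: [-3.14, 0.006, 3.105]
contact_force: [0.2, 0.3, -1.5]
opening: 0.465
grasp_force: 25.4
```

Request:
{"method": "step_arm", "body": {
  "motion": [
    {"claw": 30, "delta_pos": [-14, 30, 0], "turn": 0},
    {"claw": 30, "delta_pos": [-14, 30, 0], "turn": 0},
    {"claw": 30, "delta_pos": [-14, 30, 0], "turn": 0},
    {"claw": 30, "delta_pos": [-14, 30, 0], "turn": 0},
    {"claw": 30, "delta_pos": [-14, 30, 0], "turn": 0},
    {"claw": 30, "delta_pos": [-14, 30, 0], "turn": 0},
    {"claw": 30, "delta_pos": [-14, 30, 0], "turn": 0},
    {"claw": 30, "delta_pos": [-14, 30, 0], "turn": 0}
  ]
}}

```text
clock: 44.58
eef_pos: [615.5, 90.5, 179.9]
tcp_rot: [3.142, 0.001, 3.108]
contact_force: [0.8, -0.8, -0.4]
opening: 0.467
grasp_force: 25.4
```

Request:
{"method": "step_arm", "body": {
  "motion": [
    {"claw": 30, "delta_pos": [-9.3, 20.2, 0], "turn": 0},
    {"claw": 30, "delta_pos": [0, 0, 0], "turn": 0},
    {"claw": 30, "delta_pos": [0, 0, 0], "turn": 0},
    {"claw": 30, "delta_pos": [0, 0, 0], "turn": 0}
  ]
}}

```text
clock: 44.92
eef_pos: [624.5, 108.3, 179.1]
tcp_rot: [-3.141, -0.0, 3.108]
contact_force: [-1.1, 0.1, -0.2]
opening: 0.466
grasp_force: 25.4
```

```bash
python3 -c "
from h import *
f=shot('wrist','w31'); s=sense();print(s['eef_pos'],s['tcp_rot'],s['opening'],s['grasp_force'])
stand(f,[(487.5,80.7),(553,78.2),(555.1,144.4)])"
```

```text
[624.42852717 107.93482149 179.03011922] [-3.14124128e+00 -2.30243480e-04  3.10734859e+00] 0.46696095355791145 25.411260221153498
(487.5, 80.7) top (0.61, -2, 8) [492.8  78.8] ball (0.51, 0, 4) [490.8  80.5] lean [ 0.039 -0.034]
(553, 78.2) top (0.92, 2, -3) [550.7  80. ] ball (0.92, -1, 0) [553.   77.2] lean [-0.045  0.056]
(555.1, 144.4) top (0.96, -1, -1) [554.3 143.6] ball (0.94, 0, 0) [555.1 144.4] lean [-0.016 -0.016]
```

Request:
{"method": "step_arm", "body": {
  "motion": [
    {"claw": 30, "delta_pos": [-1.2, 1, 30], "turn": 0},
    {"claw": 30, "delta_pos": [0, 0, 35], "turn": 0},
    {"claw": 30, "delta_pos": [0, 0, 30], "turn": 0},
    {"claw": 30, "delta_pos": [0, 0, 15], "turn": 0},
    {"claw": 30, "delta_pos": [0, 0, 5], "turn": 0},
    {"claw": 30, "delta_pos": [0, 0, 0], "turn": 0},
    {"claw": 30, "delta_pos": [0, 0, 0], "turn": 0}
  ]
}}

```text
clock: 45.55
eef_pos: [626.5, 109.0, 64.3]
tcp_rot: [3.142, 0.001, 3.107]
contact_force: [0.1, -0.0, -0.2]
opening: 0.462
grasp_force: 25.5
```

Request:
{"method": "step_arm", "body": {
  "motion": [
    {"claw": 30, "delta_pos": [0, 0, 1.5], "turn": 0},
    {"claw": 30, "delta_pos": [0, 0, 0], "turn": 0},
    {"claw": 30, "delta_pos": [0, 0, 0], "turn": 0}
  ]
}}

```text
clock: 45.8
eef_pos: [626.8, 109.7, 62.9]
tcp_rot: [3.141, 0.001, 3.108]
contact_force: [0.1, 0.5, -1.1]
opening: 0.463
grasp_force: 25.5
```

Request:
{"method": "step_arm", "body": {
  "motion": [
    {"claw": 30, "delta_pos": [0, 0, 1.2], "turn": 0},
    {"claw": 30, "delta_pos": [0, 0, 0], "turn": 0},
    {"claw": 30, "delta_pos": [0, 0, 0], "turn": 0}
  ]
}}

```text
clock: 46.05
eef_pos: [626.5, 109.9, 61.2]
tcp_rot: [3.142, 0.001, 3.108]
contact_force: [-0.4, -0.7, 1.5]
opening: 0.464
grasp_force: 25.6
```

Request:
{"method": "step_arm", "body": {
  "motion": [
    {"claw": 30, "delta_pos": [0, 0, 0.7], "turn": 0},
    {"claw": 30, "delta_pos": [0, 0, 0], "turn": 0},
    {"claw": 40, "delta_pos": [0, 0, 0], "turn": 0},
    {"claw": 42, "delta_pos": [0, 0, 0], "turn": 0},
    {"claw": 48, "delta_pos": [0, 0, 0], "turn": 0},
    {"claw": 54, "delta_pos": [0, 0, 0], "turn": 0},
    {"claw": 54, "delta_pos": [0, 0, -15], "turn": 0},
    {"claw": 54, "delta_pos": [0, 0, -35], "turn": 0}
  ]
}}

```text
clock: 46.72
eef_pos: [623.0, 109.3, 106.2]
tcp_rot: [-3.14, -0.008, 3.108]
contact_force: [0.5, -0.0, -0.4]
opening: 0.632
grasp_force: 0.0
```

Request:
{"method": "step_arm", "body": {
  "motion": [
    {"claw": 54, "delta_pos": [0, 0, -35], "turn": 0},
    {"claw": 54, "delta_pos": [20, 0, -30], "turn": 0},
    {"claw": 54, "delta_pos": [36, 0, 0], "turn": 0},
    {"claw": 54, "delta_pos": [36, 0, 0], "turn": 0},
    {"claw": 54, "delta_pos": [36, 0, 0], "turn": 0},
    {"claw": 54, "delta_pos": [0, 0, 0], "turn": 0},
    {"claw": 54, "delta_pos": [0, 0, 0], "turn": 0}
  ]
}}

```text
clock: 47.3
eef_pos: [496.7, 114.1, 175.3]
tcp_rot: [-3.141, -0.001, 3.109]
contact_force: [0.2, -0.3, 1.3]
opening: 0.632
grasp_force: 0.0
```

```bash
python3 -c "
from h import *
can('w32',z=76); f=dict(np.load('pics/w32.npz'))
stand(f,[(487.5,80.7),(553,78.2),(555.1,144.4)]); print(proj(f,(625,109,76)))
cv2.imwrite('pics/w32b.png',cv2.resize(cv2.imread('pics/w32.png'),(800,600)))"
```

```text
[498.6 114.3 175.6]
[235 300  40  20 554] [615.9 108.9  76. ]
(487.5, 80.7) top (0.86, -5, -4) [483.8  76.6] ball (0.83, -2, 1) [488.5  78.6] lean [-0.093 -0.038]
(553, 78.2) top (0.77, 2, -6) [546.9  80.4] ball (0.64, 0, 1) [554.2  78.1] lean [-0.145  0.046]
(555.1, 144.4) top (0.72, -1, -4) [551.  143.5] ball (0.62, -1, 1) [556.3 143.3] lean [-0.106  0.003]
[254.90699963 317.0970027 ]
```

View pics/w32b.png

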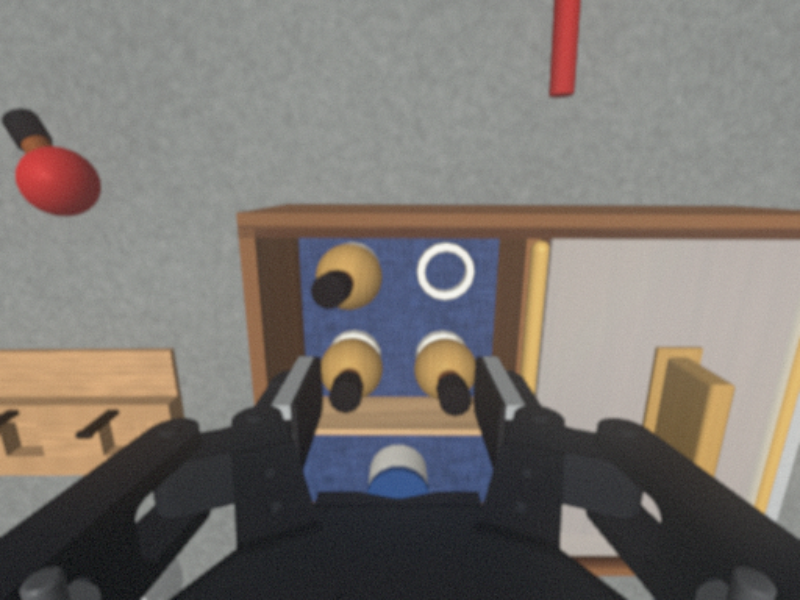

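All three flasks stand in separate cups: P at (348,275), R at (350,368) and S at (446,368). The canister sits on the ledge at (398,475). Now I close the lid.

Request:
{"method": "step_arm", "body": {
  "motion": [
    {"claw": 54, "delta_pos": [-13.9, 37.5, 0], "turn": 0},
    {"claw": 54, "delta_pos": [-13.9, 37.5, 0], "turn": 0},
    {"claw": 54, "delta_pos": [-13.8, 37.6, 0], "turn": 0},
    {"claw": 54, "delta_pos": [-13.8, 37.6, 0], "turn": 0},
    {"claw": 54, "delta_pos": [0, 0, 20], "turn": 0},
    {"claw": 54, "delta_pos": [0, 0, 25], "turn": 0},
    {"claw": 54, "delta_pos": [0, 0, 16], "turn": 0},
    {"claw": 54, "delta_pos": [0, 0, 0], "turn": 0}
  ]
}}

```text
clock: 48.02
eef_pos: [558.0, 262.0, 110.2]
tcp_rot: [-3.139, -0.005, 3.108]
contact_force: [-0.8, -0.3, -0.5]
opening: 0.627
grasp_force: 0.0
```

Request:
{"method": "step_arm", "body": {
  "motion": [
    {"claw": 30, "delta_pos": [0, 0, 0], "turn": 0},
    {"claw": 5, "delta_pos": [0, 0, 0], "turn": 0},
    {"claw": 5, "delta_pos": [0, 0, 0], "turn": 0},
    {"claw": 5, "delta_pos": [0, 0, 0], "turn": 0},
    {"claw": 5, "delta_pos": [0, 0, 0], "turn": 0},
    {"claw": 5, "delta_pos": [0, 0, 0], "turn": 0},
    {"claw": 5, "delta_pos": [0, 0, 0], "turn": 0}
  ],
  "force": 50
}}

```text
clock: 48.6
eef_pos: [560.0, 262.4, 115.7]
tcp_rot: [3.141, 0.003, 3.108]
contact_force: [1.6, -2.8, 5.7]
opening: 0.122
grasp_force: 49.6
```

Gripped. I slide it 135 mm first, then ease it over the ridge.

Request:
{"method": "step_arm", "body": {
  "motion": [
    {"claw": 5, "delta_pos": [0, -5, 0], "turn": 0},
    {"claw": 5, "delta_pos": [0, -15, 0], "turn": 0},
    {"claw": 5, "delta_pos": [0, -20, 0], "turn": 0},
    {"claw": 5, "delta_pos": [0, -25, 0], "turn": 0},
    {"claw": 5, "delta_pos": [0, -25, 0], "turn": 0},
    {"claw": 5, "delta_pos": [0, -22, 0], "turn": 0},
    {"claw": 5, "delta_pos": [0, -15, 0], "turn": 0},
    {"claw": 5, "delta_pos": [0, -5, 0], "turn": 0}
  ]
}}

```text
clock: 49.27
eef_pos: [555.1, 128.6, 115.7]
tcp_rot: [3.141, 0.002, 3.106]
contact_force: [-0.2, 1.3, 7.6]
opening: 0.133
grasp_force: 50.0
```

Request:
{"method": "step_arm", "body": {
  "motion": [
    {"claw": 5, "delta_pos": [0, -3, 0], "turn": 0},
    {"claw": 5, "delta_pos": [0, -3, 0], "turn": 0},
    {"claw": 5, "delta_pos": [0, -3, 0], "turn": 0},
    {"claw": 5, "delta_pos": [0, -3, 0], "turn": 0},
    {"claw": 5, "delta_pos": [0, -3, 0], "turn": 0},
    {"claw": 5, "delta_pos": [0, -2, 0], "turn": 0},
    {"claw": 5, "delta_pos": [0, 0, 0], "turn": 0}
  ]
}}

```text
clock: 49.85
eef_pos: [554.5, 113.4, 115.6]
tcp_rot: [3.141, 0.002, 3.107]
contact_force: [-1.5, -0.1, 10.0]
opening: 0.13
grasp_force: 50.4
```

Request:
{"method": "step_arm", "body": {
  "motion": [
    {"claw": 5, "delta_pos": [0, -2, 0], "turn": 0},
    {"claw": 5, "delta_pos": [0, -2, 0], "turn": 0},
    {"claw": 5, "delta_pos": [0, 0, 0], "turn": 0},
    {"claw": 5, "delta_pos": [0, 0, 0], "turn": 0}
  ]
}}

```text
clock: 50.18
eef_pos: [554.5, 112.1, 115.7]
tcp_rot: [3.137, 0.002, 3.106]
contact_force: [-2.6, 15.4, 7.6]
opening: 0.128
grasp_force: 50.2
```

Request:
{"method": "step_arm", "body": {
  "motion": [
    {"claw": 5, "delta_pos": [0, -1.5, 0], "turn": 0},
    {"claw": 5, "delta_pos": [0, 0, 0], "turn": 0},
    {"claw": 5, "delta_pos": [0, 0, 0], "turn": 0}
  ]
}}

```text
clock: 50.43
eef_pos: [554.5, 112.0, 115.7]
tcp_rot: [3.135, 0.003, 3.106]
contact_force: [-1.8, 23.9, 6.2]
opening: 0.133
grasp_force: 50.1
```

Request:
{"method": "step_arm", "body": {
  "motion": [
    {"claw": 5, "delta_pos": [0, 3, 0], "turn": 0},
    {"claw": 5, "delta_pos": [0, 0, 0], "turn": 0},
    {"claw": 30, "delta_pos": [0, 0, 0], "turn": 0},
    {"claw": 50, "delta_pos": [0, 0, 0], "turn": 0},
    {"claw": 50, "delta_pos": [0, 0, -20], "turn": 0},
    {"claw": 50, "delta_pos": [0, 0, -35], "turn": 0},
    {"claw": 50, "delta_pos": [0, 0, -35], "turn": 0},
    {"claw": 50, "delta_pos": [36, 0, 0], "turn": 0}
  ]
}}

```text
clock: 51.1
eef_pos: [526.2, 112.9, 211.1]
tcp_rot: [3.139, 0.015, 3.107]
contact_force: [1.2, 0.7, 1.8]
opening: 0.584
grasp_force: 0.0
```

Request:
{"method": "step_arm", "body": {
  "motion": [
    {"claw": 50, "delta_pos": [36, 0, 0], "turn": 0},
    {"claw": 50, "delta_pos": [0, 0, 0], "turn": 0},
    {"claw": 50, "delta_pos": [0, 0, 0], "turn": 0}
  ]
}}

```text
clock: 51.35
eef_pos: [480.0, 113.0, 204.3]
tcp_rot: [-3.141, -0.001, 3.108]
contact_force: [0.8, 0.1, 0.2]
opening: 0.58
grasp_force: 0.0
```

```bash
python3 - <<'E'
from h import *
f=shot('wrist','w33'); print(sense()['eef_pos'].round(1))
h=cv2.cvtColor(f['img'],cv2.COLOR_RGB2HSV)
m=((h[...,0]>15)&(h[...,0]<30)&(h[...,1]>110)&(h[...,2]>140)).astype(np.uint8)
k,l,st,c=cv2.connectedComponentsWithStats(m)
for i in range(1,k):
    if st[i,4]>80: print(st[i],c[i].round(1),atz(f,*c[i],120).round(1))
print('handle home',proj(f,(553,112,131)))
stand(f,[(487.5,80.7),(553,78.2),(555.1,144.4)])
E
```

```text
[481.7 113.2 204.5]
[324 172  12  68 422] [329.3 204.7] [485.6 174.3 120. ]
[ 246  228   23   89 1571] [256.3 270.6] [545.9 111.  120. ]
handle home [257.79522592 284.55838771]
(487.5, 80.7) top (0.0, -14, -14) [473.  68.] ball (0.0, -14, 2) [489.4  64.3] lean [-0.328  0.074]
(553, 78.2) top (0.0, -6, 13) [568.1  70.9] ball (0.08, -14, 7) [561.8  60.5] lean [0.126 0.209]
(555.1, 144.4) top (0.31, 14, -14) [539.6 158.8] ball (0.16, 14, 9) [567.7 161.6] lean [-0.563 -0.056]
```

```bash
python3 - <<'E'
from h import *
f=dict(np.load('pics/w33.npz')); h=cv2.cvtColor(f['img'],cv2.COLOR_RGB2HSV)
m=((h[...,0]>10)&(h[...,0]<32)&(h[...,1]>35)).astype(np.uint8)
d=(h[...,2]<125).astype(np.uint8)
for cu in [(487.5,80.7),(553,78.2),(555.1,144.4)]:
    for z in(32,82):
        u,v=proj(f,(*cu,z)).round().astype(int); print(cu,z,(u,v),h[v,u],h[v-12,u],'gold share',m[v-15:v+16,u-15:u+16].mean().round(2),'dark',d[v-8:v+9,u-8:u+9].mean().round(2))
u,v=proj(f,(625,109,76)).round().astype(int); print('can',(u,v))
E
```

```text
(487.5, 80.7) 32 (np.int64(228), np.int64(185)) [ 18  36 165] [ 21  39 198] gold share 0.24 dark 0.0
(487.5, 80.7) 82 (np.int64(223), np.int64(198)) [ 50   5 161] [113   6 157] gold share 0.05 dark 0.0
(553, 78.2) 32 (np.int64(229), np.int64(238)) [ 20  42 178] [ 21  37 199] gold share 0.27 dark 0.0
(553, 78.2) 82 (np.int64(225), np.int64(258)) [105   3 161] [ 75   3 158] gold share 0.01 dark 0.0
(555.1, 144.4) 32 (np.int64(283), np.int64(238)) [ 23  37 199] [ 20  35 194] gold share 0.28 dark 0.0
(555.1, 144.4) 82 (np.int64(288), np.int64(258)) [162   8 156] [150   2 154] gold share 0.02 dark 0.0
can (np.int64(256), np.int64(312))
```

```bash
python3 -c "
from rig import *
print(sign_off())"
```

```text
the job is handed in; nothing more can be done
None
```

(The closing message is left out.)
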